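Set and clamp the side guide of a sesame-bar packing chute

TASK

Set the sloping packing chute to the sesame bar that lies in it: slide the blue side guide up against the bar, then take the 17 mm hex key (the one with the red handle) from the stand, seat it fully home in the socket of the guide's clamp screw and turn it clockwise until the screw comes up tight. Put the key back upright in the hole it came from, and leave the bar lying in the chute, the other two keys and everything else where they are.

Things in the scene. Friction and masses are not known exactly. Their poses are not given: they have to be found in the camera images.
- chute_lane (a point): Packing chute: stainless bed on a steel frame, fixed to the table. Point: middle of the bed's upper face, 135 mm up. z vertical, x and y level: the bed (250 x 218 mm, a 45 mm lip beyond its top) rises towards +x at 30 degrees; its uphill direction U is (0.866, 0, 0.5) and its outward normal (-0.5, 0, 0.866) in these axes; y runs across. The bed's +y edge is 125 mm from here.
- fixed_rail (a point): Top edge of the chute's fixed rail, mid-length: its inner face is 80 mm to -y of chute_lane, its top 42 mm above the bed. Two brackets on it, reaching 65 mm above the bed, hold an 8 mm hold-down rod that runs uphill 28 mm to +y of the inner face, 46 mm above the bed. An end gate, 34 mm high, closes the low end of the lane. Axes as guide_face.
- guide (a joint): Slide of the blue side guide, m: grows as the guide moves towards the fixed rail (the chute's -y). The gap between guide and fixed rail is 0.120 minus the value, so it touches the 60 mm wide bar, once that is against the fixed rail, at 0.060. Starts at 0 to 0.025. Stiff: about 9 N of friction; stays where it is left.
- guide_face (a point): Point on the outer face of the blue guide rail (towards the chute's +y, away from the bar), 65 mm uphill of the clamp screw, 20 mm above the bed; moves with the guide. Axes: x uphill, y across as the chute's y, z out of the bed. The rail runs 112 mm downhill and 100 mm uphill of the screw, 15 mm thick, top 38 mm above the bed. Free to push on here; the screw's grey foot (64 mm wide) is beside it.
- screw (a joint): Turn of the clamp screw in radians: it grows clockwise (seen from above its head), starts at 0 to 0.3 and comes up tight against a stop at 1.2. It turns with about 0.18 N m of friction.
- socket (a point): Centre of the floor of the hex socket in the clamp screw, a black socket-head cap screw (head 30 mm across, 18 mm high) on the guide's grey foot. z points out of the socket along the screw's axis, square to the bed; the frame turns with the screw. Socket 18 mm across flats, 12 mm deep, rim countersunk by 1.6 mm; x points square at one of its six flats. The bed is 21 mm behind, the head's top 12 mm ahead.
- key_red_mid (a point): Centre of the red cross handle of the 17 mm T-handle hex key. z along the shaft, tip to handle (up as it stands); x along the handle: 100 mm long (x), 24 thick (y), 28 high (z). Below it a round neck, 20 mm across, 19 long, then a flange 36 across, 6 thick, that rests on the stand's top, then the hexagonal shaft. About 0.26 kg.
- key_red_tip (a point): Tip of the red key's shaft, on its axis, 139 mm below the handle's centre; axes as key_red_mid. The shaft is 100 mm long from the flange and 17 mm across flats, the tip chamfered by 1.5 mm; two of its six flats are square to y.
- stand: Green key stand, fixed to the table: 110 x 255 mm, 116 mm high. Origin under its centre; along its y axis, at -80, 0 and +80 mm, its top plate (14 mm thick, open below) has three 24 mm holes, one for each key; which key stands in which hole varies.
- key_blue: 12 mm T-handle hex key with a blue handle, same build as the red one; origin at the tip, 139 mm below the handle's centre. It stands in another hole and must stay there.
- key_green: 14 mm T-handle hex key with a green handle, same build as the red one; origin at the tip, 139 mm below the handle's centre. It stands in another hole and must stay there.
- bar_mid (a point): Centre of the sesame bar in the chute (cream with black seeds), 110 mm along the slope, 60 mm across, 30 mm thick, lying on the bed against the end gate, with 1 to 8 mm between it and the fixed rail. Axes as guide_face.
- bar_b: A loose sesame bar, 110 x 60 x 30 mm, on the table; leave it alone.
- bar_c: A loose sesame bar, 110 x 60 x 30 mm, on the table; leave it alone.
- cleaver: Cleaver lying flat on the table, 315 mm long along its x (blade to +x, 90 mm wide), 26 mm high; leave it alone.
- scoop: Aluminium scoop, 265 mm long along its x, 105 mm wide, 50 mm high; leave it alone.
- tub: Round closed tub, 100 mm across and 100 mm high; leave it alone.
Mind the look-alikes: they are no part of the job. Of the things like the part that bears key_red_mid, leave any that is pink or purple; of the rest the larger one is meant.

How it is judged (in metres and radians):
On the way, in this order (a step that is already met when the one before it is completed fails the run):
1. the guide is against the bar (within 4 mm) with the screw not yet turned (value of joint guide above 0.056 m and value of joint screw below 0.45 rad), for 0.2 s.
2. the red key is seated fully in the screw's socket before the screw is turned (distance between key_red_tip and socket below 0.004 m and angle between the z axis of key_red_tip and the z axis of socket, either way round below 0.12 rad and value of joint screw below 0.45 rad), for 0.1 s.
3. the screw is turned tight with the key still seated (value of joint screw above 1.1 rad and distance between key_red_tip and socket below 0.005 m), for 0.1 s.
At the end, for the whole second after the job is handed in: The guide is within 4 mm of touching the bar (its joint above 0.056), the screw is tight (above 1.1 of 1.2 rad), the red key stands upright (within 0.1 rad) and at rest in its hole, its tip within 15 mm of where it began, and the bar lies in the chute within 25 mm of where it began (value of joint guide above 0.056 m and value of joint screw above 1.1 rad and distance of key_red_tip from where it was at the start of the episode below 0.015 m and angle between key_red_mid's own z axis and vertical below 0.1 rad and distance of bar_mid from where it was at the start of the episode below 0.025 m and linear speed of key_red below 0.02 m/s).
It fails at once if another key is shifted by more than 15 mm (distance of any of key_blue, key_green from where it was at the start of the episode above 0.015 m).
It fails at once if something else on the table is shifted by more than 20 mm (distance of any of bar_b, bar_c, cleaver, scoop, tub from where it was at the start of the episode above 0.02 m).
It fails at once if the bar is knocked about in the chute (more than 30 mm) (distance of bar_mid from where it was at the start of the episode above 0.03 m).
It also fails if it takes over 70 s, if anything falls off the work surface, if the arm or the gripper's body presses on something with over 40 N, if the wrist force passes 120 N, or if a joint passes its speed limit or range.

ROBOT

A 6-joint arm with a two-finger parallel gripper is mounted at the origin on the work surface. World frame = base frame: x ahead of the robot, y to its left, z up, the work surface at z = 0. Lengths are in m, angles in degrees, forces in N, time in s.
With the tool pointing down it reaches from about 0.4 to 0.825 m from the base axis. Payload 7 kg.
Tool frame: the origin (TCP) lies on the front face of the gripper's body, between the roots of the fingers; the fingertips stand 66 mm ahead of it and the grasp point (between the pads) lies 47 mm ahead of it (nose_length is the distance from the TCP to the fingertips, in m); y points along the fingers, z is the direction in which the jaws open and shut, and the axes are right-handed (so a half turn about y gives the same grasp; the last joint's range is limited). The gripper opens to 88 mm and grips with 3 to 60 N. Pads are 19 mm wide; open, the fingers measure 130 mm over their backs; the gripper's body (78 mm by 193 mm) begins 47 mm behind the grasp point.
Start: joints at [-57.978, 20.546, 0.682, 0, -70.136, -16.507], TCP at [0.181, -0.65, 0.292] pointing down, gripper open.
Joint ranges: [-176.03, 176.03], [-82.01, 121.73], [-58.28, 71.71], [-173.87, 95.51], [-174.79, -0.11], [-173.66, 173.66]. Speed limits (degrees/s): [136.94, 136.94, 172.46, 180, 180, 180].

INTERFACE

Orientations are given as [roll, pitch, yaw] about the fixed x, y, z axes, in that order (R = Rz(yaw) Ry(pitch) Rx(roll)).
In Python, from plant import get_state, capture, close_job, nose_length gives the robot as it stands.
- The arm moves only by the tool apply_moves, never from a script. Its argument "rows" is a list of rows, each a list of 2 entries, a list of its own where there are three numbers: the shift along the tool's x, y, z in m, then the turn about the tool's y in degrees. In form: [[[tx, ty, tz], yaw], ...]. A call has 1 to 20 rows; each row is the pose to reach, as a shift and turn from the pose commanded when the call began, along the tool's axes at that moment; what a row does not reach only later rows make up. A row lasts 1/8 s, in which the tool goes at most 62.5 mm and 10.7 degrees, less where a joint would pass 70% of its speed; a pose out of reach is approached as far as the arm can. A call with a gripper value outside its range is refused whole. "gripper" is the opening, from 0 (shut) to 1 (fully open), set as the call begins (left out, the last holds). The fingers move at their own pace and stop on an object; "grip_force" is the grip in N (left out, the last holds). Time passes only in rows, so rows that repeat a pose let the fingers close. It gives the time, the measured TCP pose, the force and the opening at its end, in the units of the state.
- get_state(): the state, without advancing time (a new reading comes with each control period).
- capture(name): name is "side" or "top" or "wrist"; returns a dict with "pixels" (400x640x3 uint8, blue, green, red), "z_map" (400x640 float32, m along the optical axis (not along the pixel's ray), 0 where there is no reading), "intrinsics" (3x3 intrinsics, pixels), "rvec" (rotation vector, rad) and "tvec" (3), from world to camera coordinates, as OpenCV has them; the wrist camera has in their place "mount" (4x4, takes a point from camera to tool coordinates, whose origin is the TCP and whose axes are the tool frame's). Camera axes: x right, y down, z forward; pixel columns grow to the right and rows downward; lengths in m; the calibration is good to about 2 mm. The wrist camera is an equidistant fisheye: a pixel r from the principal point sees the ray r / f radians off the axis. A picture is of the moment at which its call begins: read the wrist's pose just before it.
- close_job(): hands the job in, once; it reports no verdict.
The state is a dict: "time_s": time; "joints": joint angles; "qd": joint speeds; "joint_torque": joint torques, N m; "tcp_pos": TCP position; "eef_rot": TCP orientation; "contact_force": force on the tool from outside, world axes, zero at the start; "moment": the same for the moment, N m; "gripper_width": finger opening in m.
Only numpy, scipy, OpenCV 4.12 (cv2) and the standard library are available. Lean on these libraries where they do the work, as an engineer would, in place of code of your own. Each camera call takes 0.05 s, during which the arm holds its last target.

## Working session

There is one attempt and no reset: what is moved stays moved. The work goes in short steps, Python scripts to look and compute and a tool call to move; the robot and the scene stay as the last step left them, time stands still between calls to the robot, and variables do not carry over. Pictures are saved under pics/ and viewed, and the job is handed in when it is done.

Besides the shell and the picture viewer there is one more tool, called after "Call:" by a JSON object that holds its "fn" and its "kwargs", one argument or row to a line. apply_moves: Moves the arm, as the interface text tells. Its arguments: {"type":"object","properties":{"rows":{"type":"array"},"gripper":{"type":"number"},"grip_force":{"type":"number"}},"required":["rows"]}

```bash
ls; mkdir -p pics; python3 - <<'E'
from plant import get_state, capture, nose_length
import cv2,numpy as np
print(get_state(), nose_length)
for n in ("side","top","wrist"):
    c=capture(n); cv2.imwrite(f"pics/{n}0.png",c["pixels"]); np.savez(f"{n}0.npz",**c)
    print(n,{k:np.round(v,4).tolist() for k,v in c.items() if k not in("pixels","z_map")}, (c["z_map"]>0).mean())
E
```

```text
pics
{'time_s': 0.0, 'joints': array([-5.79795637e+01,  2.05897340e+01,  6.32342841e-01, -2.11364752e-02,
       -7.01376612e+01, -1.65043365e+01]), 'qd': array([ 0.06746162, -0.06500945,  0.12702561,  0.02428653,  0.00389868,
       -0.01883405]), 'joint_torque': array([-1.21117257e-03, -5.82717526e+01,  2.93045640e+01,  6.99696332e+00,
        6.82184284e-03, -1.43486518e-04]), 'tcp_pos': array([ 0.1804114 , -0.65002057,  0.29122775]), 'eef_rot': array([-8.99032187e+01,  7.95497507e-03,  1.55089086e+01]), 'contact_force': array([ 0.18436063, -0.04602432, -0.88891746]), 'moment': array([-0.0027227 , -0.05199158,  0.02175223]), 'gripper_width': 0.08778721291643087} 0.0656
side {'intrinsics': [[366.8497, 0.0, 316.7042], [0.0, 366.8497, 198.7764], [0.0, 0.0, 1.0]], 'rvec': [2.1617, 0.5709, -0.2697], 'tvec': [-0.5295, -0.0557, 1.3673]} 0.996046875
top {'intrinsics': [[434.5253, 0.0, 319.305], [0.0, 434.5253, 195.1918], [0.0, 0.0, 1.0]], 'rvec': [2.1815, -2.1477, 0.1041], 'tvec': [0.0504, 0.5952, 1.4791]} 0.99607421875
wrist {'intrinsics': [[309.7069, 0.0, 315.7447], [0.0, 309.7069, 198.0407], [0.0, 0.0, 1.0]], 'mount': [[-0.0006, 0.9628, 0.2702, -0.0732], [-0.0021, -0.2702, 0.9628, -0.0921], [1.0, 0.0, 0.0022, 0.0002], [0.0, 0.0, 0.0, 1.0]]} 0.97808203125
```

View pics/side0.png

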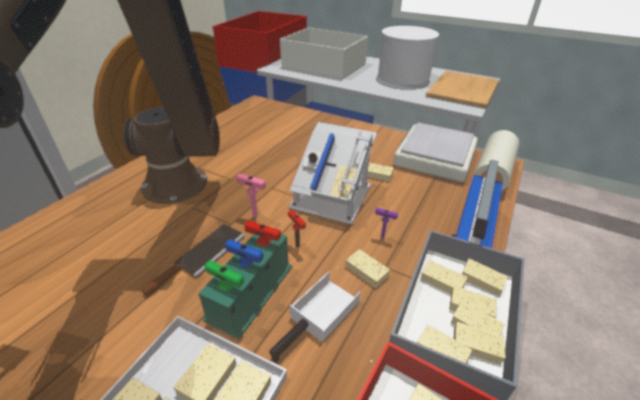

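View pics/top0.png

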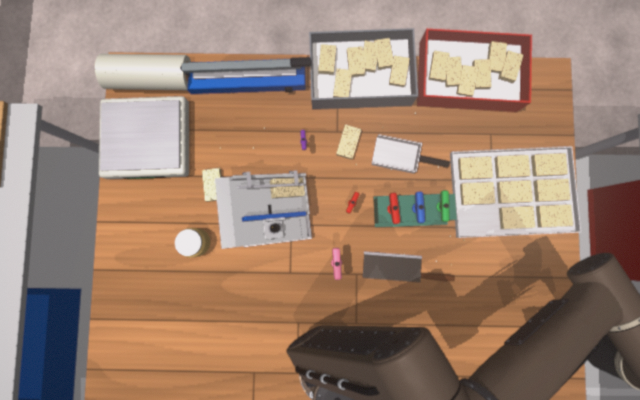

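View pics/wrist0.png

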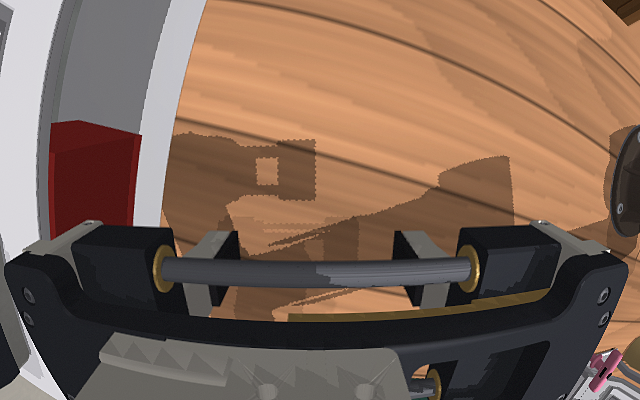

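The side view shows the stand's green, blue and red handles at about (222,272), (245,250) and (262,230). A smaller red key stands nearby at (297,222), and the chute is at (335,170). In the top view the chute is at (262,210) and the stand at (415,208), with the red handle at (394,208).

```bash
cat > h.py <<'E'
import numpy as np,cv2
from scipy.spatial.transform import Rotation as R
def cam(c):
    Rm=cv2.Rodrigues(np.array(c["rvec"],float).ravel())[0]; return np.array(c["intrinsics"]),Rm,np.array(c["tvec"]).ravel()
def pts(c,uv):
    """depth points (world) at pixels uv"""
    K,Rm,t=cam(c); uv=np.asarray(uv); z=c["z_map"][uv[:,1],uv[:,0]]
    P=np.c_[(uv[:,0]-K[0,2])/K[0,0]*z,(uv[:,1]-K[1,2])/K[1,1]*z,z]
    return (P-t)@Rm
def allpts(c):
    v,u=np.mgrid[0:400,0:640]; return pts(c,np.c_[u.ravel(),v.ravel()]).reshape(400,640,3)
def ray(c,u,v):
    K,Rm,t=cam(c); d=np.array([(u-K[0,2])/K[0,0],(v-K[1,2])/K[1,1],1]); return -Rm.T@t, Rm.T@(d/np.linalg.norm(d))
def onz(c,u,v,z):
    o,d=ray(c,u,v); return o+d*(z-o[2])/d[2]
def tri(rs):
    A=sum(np.eye(3)-np.outer(d,d) for o,d in rs); b=sum((np.eye(3)-np.outer(d,d))@o for o,d in rs)
    p=np.linalg.solve(A,b); return p,[np.linalg.norm(np.cross(p-o,d)) for o,d in rs]
def proj(c,p):
    K,Rm,t=cam(c); q=np.atleast_2d(p)@Rm.T+t; return (q@K.T)[:,:2]/q[:,2:]
def wpose(s):
    return R.from_euler('xyz',s["eef_rot"],degrees=True).as_matrix(), np.array(s["tcp_pos"])
def wray(c,s,u,v):
    K=np.array(c["intrinsics"]);M=np.array(c["mount"]);Rt,p=wpose(s)
    a=np.array([u-K[0,2],v-K[1,2]]);r=np.linalg.norm(a);th=r/K[0,0]
    d=np.r_[a/r*np.sin(th),np.cos(th)] if r>1e-9 else np.array([0,0,1.])
    return Rt@M[:3,3]+p, Rt@M[:3,:3]@d
def wproj(c,s,P):
    K=np.array(c["intrinsics"]);M=np.array(c["mount"]);Rt,p=wpose(s)
    q=((np.atleast_2d(P)-p)@Rt-M[:3,3])@M[:3,:3]
    rr=np.hypot(q[:,0],q[:,1]);th=np.arctan2(rr,q[:,2]);return np.c_[q[:,0]/rr*th*K[0,0]+K[0,2],q[:,1]/rr*th*K[0,0]+K[1,2]]
def load(n): return dict(np.load(n+".npz"))
def mask(c,lo,hi,box=None):
    h=cv2.cvtColor(c["pixels"],cv2.COLOR_BGR2HSV); m=cv2.inRange(h,np.array(lo),np.array(hi))
    if lo[0]==0 : m|=cv2.inRange(h,np.array([172,lo[1],lo[2]]),np.array([180,hi[1],hi[2]]))
    if box: b=np.zeros_like(m); b[box[1]:box[3],box[0]:box[2]]=1; m=m*b
    return m
def stat(n,c,m,zmin=None):
    uv=np.argwhere(m>0)[:,::-1]; P=pts(c,uv)
    print(n,len(uv),"uv",uv.mean(0).round(1),"mean",P.mean(0).round(4),"top",np.percentile(P[:,2],[5,50,95]).round(4)); return uv,P
E
python3 - <<'E'
from h import *
s=load("side0");t=load("top0")
for n,c in(("side",s),("top",t)):
    h=cv2.cvtColor(c["pixels"],cv2.COLOR_BGR2HSV)
    print(n,"cam at",ray(c,320,200)[0])
    for col,lo,hi in (("red",(0,150,90),(8,255,255)),("blue",(105,120,70),(125,255,255)),("green",(50,150,90),(70,255,255))):
        m=mask(c,lo,hi); k,l,st,ce=cv2.connectedComponentsWithStats(m)
        for i in range(1,k):
            if st[i,4]>25:
                uv=np.argwhere(l==i)[:,::-1]; P=pts(c,uv); print(col,st[i],ce[i].round(1),np.median(P,0).round(4),np.percentile(P[:,2],[5,95]).round(3))
cv2.imwrite("pics/top0c.png",cv2.resize(t["pixels"][150:290,160:480],(800,350),interpolation=cv2.INTER_CUBIC))
cv2.imwrite("pics/side0c.png",cv2.resize(s["pixels"][110:330,190:410],(600,600),interpolation=cv2.INTER_CUBIC))
E
```

```text
side cam at [ 1.00398513 -0.7218449   0.78979086]
red [ 214   12   92   59 3579] [252.9  38.9] [-0.6062  1.1698  0.1785] [0.036 0.244]
red [288 210  18  20 187] [296.5 220.2] [ 0.5723 -0.0565  0.1131] [0.079 0.118]
red [244 220  37  26 474] [262.1 231.7] [ 0.553  -0.1864  0.1634] [0.122 0.17 ]
red [ 357  342  140   58 1692] [429.  379.9] [ 1.0443 -0.2974  0.0996] [0.053 0.111]
red [385 356   9   7  31] [389.2 359.3] [ 0.9437 -0.2909  0.061 ] [0.048 0.072]
blue [ 221   68   45   35 1016] [242.4  84.1] [-0.6235  1.1557 -0.0925] [-0.202 -0.018]
blue [274  81  27  16 167] [284.3  86.4] [-0.4284  1.3707 -0.1487] [-0.216 -0.086]
blue [311 104  28  10  75] [324.4 107.6] [-0.1851  1.5245 -0.3054] [-0.321 -0.292]
blue [311 134  22  54 217] [321.9 161.3] [0.5202 0.1867 0.1591] [0.116 0.208]
blue [456 176  26  64 669] [469.4 208.8] [0.9883 0.3074 0.0606] [0.059 0.063]
blue [481 182  21  66 530] [491.9 215.9] [1.0563 0.3066 0.0608] [0.058 0.063]
blue [225 239  38  28 481] [244.6 252.7] [ 0.5597 -0.2672  0.1644] [0.122 0.17 ]
green [206 261  37  22 286] [224.3 272. ] [ 0.5681 -0.3433  0.168 ] [0.163 0.17 ]
top cam at [0.43832774 0.0471881  1.53304287]
red [517  43  15  60 163] [528.7  80.6] [ 0.9854 -0.6446  0.1104] [0.096 0.116]
red [346 192  14  22 135] [352.2 202.1] [ 0.565  -0.0486  0.1146] [0.005 0.12 ]
red [388 192  12  32 223] [393.7 207.7] [ 0.543  -0.1764  0.168 ] [0.126 0.173]
red [591 229   6  25  86] [593.2 242.8] [ 0.4418 -1.201  -0.4909] [-0.507 -0.47 ]
blue [ 188   69  117   24 1511] [244.   83.1] [0.9822 0.3336 0.0591] [0.036 0.065]
blue [416 193   8  13  79] [419.3 198.7] [ 0.5734 -0.2556  0.1688] [0.163 0.173]
blue [417 208   8  15  95] [420.5 215.2] [ 0.5225 -0.2592  0.1682] [0.163 0.173]
blue [243 212  63   9 217] [272.6 215.8] [0.5134 0.2056 0.1743] [0.121 0.214]
blue [  19  289   61  111 5166] [ 48.  339.7] [-0.011   1.1734 -0.4763] [-0.521 -0.284]
```

View pics/top0c.png

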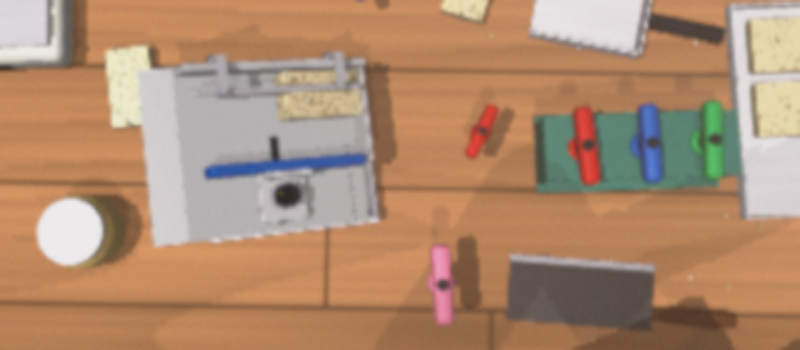

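View pics/side0c.png

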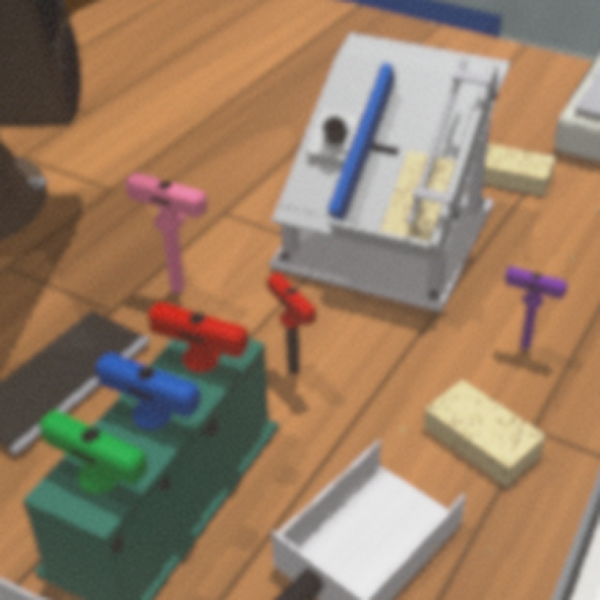

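Call:
{"fn": "apply_moves", "kwargs": {
  "rows": [
    [[0.04, -0.02, 0.035], 2],
    [[0.085, -0.04, 0.07], 5],
    [[0.13, -0.06, 0.11], 8],
    [[0.175, -0.08, 0.145], 12],
    [[0.22, -0.1, 0.18], 15.5],
    [[0.265, -0.11, 0.22], 15.5],
    [[0.31, -0.11, 0.255], 15.5],
    [[0.355, -0.11, 0.295], 15.5],
    [[0.385, -0.11, 0.32], 15.5],
    [[0.4, -0.11, 0.333], 15.5],
    [[0.404, -0.11, 0.334], 15.5],
    [[0.404, -0.11, 0.334], 15.5],
    [[0.404, -0.11, 0.334], 15.5]
  ]
}}

```text
time_s: 1.78
tcp_pos: [0.4799, -0.2214, 0.4021]
eef_rot: [-90.0, 0.0, -0.1]
contact_force: [-0.4, -0.6, 0.8]
gripper_width: 0.0876
```

```bash
cat > snap.py <<'E'
import sys
from h import *
from plant import get_state, capture
def snap(cn,name):
    s=get_state(); c=capture(cn); cv2.imwrite(f"pics/{name}.png",c["pixels"]); np.savez(f"{name}.npz",**c,st_pos=s["tcp_pos"],st_rot=s["eef_rot"])
    print(cn,name,"t",round(s["time_s"],2),"tcp",np.round(s["tcp_pos"],4),"rot",np.round(s["eef_rot"],2),"F",np.round(s["contact_force"],1),"M",np.round(s["moment"],2),"w",round(s["gripper_width"],4))
if __name__=="__main__":
    for a in sys.argv[1:]:
        cn,n=a.split(":"); snap(cn,n)
E
python3 snap.py wrist:w1 top:t1 side:s1
```

```text
wrist w1 t 1.77 tcp [ 0.4799 -0.2214  0.4021] rot [-9.e+01  1.e-02 -6.e-02] F [-0.4 -0.6  0.8] M [-0.06  0.01  0.01] w 0.0876
top t1 t 1.82 tcp [ 0.48   -0.2213  0.4022] rot [-9.e+01  1.e-02 -6.e-02] F [ 0.   0.4 -0.1] M [-0.02  0.03 -0.02] w 0.0875
side s1 t 1.88 tcp [ 0.48   -0.2213  0.4022] rot [-9.e+01 -0.e+00 -6.e-02] F [ 0.1 -0.5 -1. ] M [-0.02 -0.03  0.06] w 0.0878
```

View pics/w1.png

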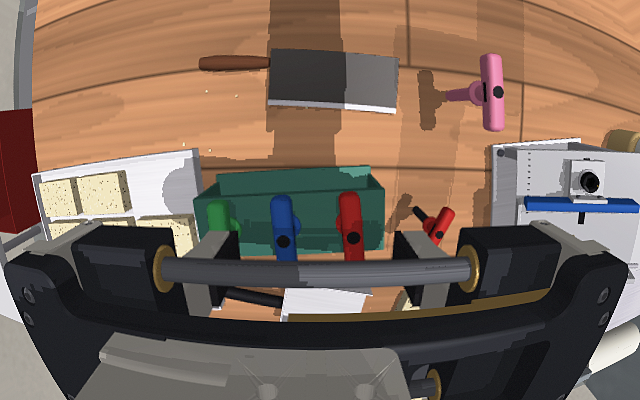

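The wrist view shows the red handle at (350,225) with a dark hub dot at (353,238). The small red key is at (437,222), and the screw and blue guide are at (590,180). Next I look at the chute.

Call:
{"fn": "apply_moves", "kwargs": {
  "rows": [
    [[0.003, -0.003, 0.03], 0],
    [[0.006, -0.006, 0.08], 0],
    [[0.01, -0.01, 0.13], 0],
    [[0.014, -0.01, 0.18], 0],
    [[0.017, -0.01, 0.23], 0],
    [[0.02, -0.01, 0.27], 0],
    [[0.02, -0.01, 0.295], 0],
    [[0.02, -0.01, 0.3], 0],
    [[0.02, -0.01, 0.3], 0],
    [[0.02, -0.01, 0.3], 0]
  ]
}}

```text
time_s: 3.18
tcp_pos: [0.5004, 0.0786, 0.4123]
eef_rot: [-90.0, -0.0, -0.0]
contact_force: [-0.0, 0.3, -0.2]
gripper_width: 0.0877
```

```bash
python3 snap.py wrist:w2
```

```text
wrist w2 t 3.17 tcp [0.5004 0.0786 0.4123] rot [-9.e+01 -1.e-02 -4.e-02] F [-0.   0.3 -0.2] M [ 0.02 -0.05 -0.  ] w 0.0877
```

View pics/w2.png

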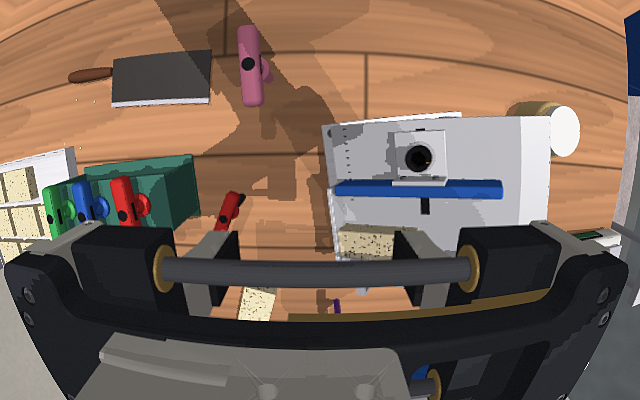

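The wrist view shows the clamp screw's socket at (418,157), the blue rail along (335–503,188), and the bar at (365,238). Now the numbers.

```bash
cat >> h.py <<'E'
def wst(c): return {"tcp_pos":c["st_pos"],"eef_rot":c["st_rot"]}
def wpts(c,uv):
    s=wst(c); out=[]
    K=np.array(c["intrinsics"]);M=np.array(c["mount"]);Rt,p=wpose(s)
    uv=np.asarray(uv,float); a=uv-K[:2,2]; r=np.hypot(*a.T)+1e-9; th=r/K[0,0]
    d=np.c_[a/r[:,None]*np.sin(th)[:,None],np.cos(th)]; z=c["z_map"][uv[:,1].astype(int),uv[:,0].astype(int)]
    P=d/d[:,2:]*z[:,None]
    return (P@M[:3,:3].T+M[:3,3])@Rt.T+p
E
python3 - <<'E'
from h import *
w=load("w2");t=load("t1");t0=load("top0");s0=load("side0")
cv2.imwrite("pics/w2c.png",cv2.resize(w["pixels"][110:260,320:560],(800,500),interpolation=cv2.INTER_CUBIC))
cv2.imwrite("pics/w2s.png",cv2.resize(w["pixels"][122:192,380:460],(640,560),interpolation=cv2.INTER_CUBIC))
def plane(P,it=8):
    m=np.ones(len(P),bool)
    for _ in range(it):
        c=P[m].mean(0); n=np.linalg.svd(P[m]-c,full_matrices=False)[2][2]; n*=np.sign(n[2]); d=(P-c)@n; m=abs(d)<max(.003,1.5*np.median(abs(d[m])) if _<3 else .003)
    return c,n,m.sum(),d[m].std()
# bed
for nm,uv in (("wrist",[(u,v) for u in range(455,540) for v in range(130,172)]+[(u,v) for u in range(350,385) for v in range(130,175)]+[(u,v) for u in range(445,500) for v in range(200,216)]),):
    P=wpts(w,uv); c,n,k,sd=plane(P); print(nm,c.round(4),n.round(4),k,len(uv),sd.round(4),"tilt",np.degrees(np.arccos(n[2])).round(2),"az",np.degrees(np.arctan2(-n[1],-n[0])).round(2))
A=allpts(t0)
P=A[180:235,228:300].reshape(-1,3); c,n,k,sd=plane(P); print("top",c.round(4),n.round(4),k,sd.round(4),"tilt",np.degrees(np.arccos(n[2])).round(2),"az",np.degrees(np.arctan2(-n[1],-n[0])).round(2))
# blue rail wrist
m=mask(w,(105,120,50),(128,255,255),(325,170,520,205)); uv=np.argwhere(m>0)[:,::-1]; P=wpts(w,uv); print("rail",len(uv),P.min(0).round(3),P.max(0).round(3))
for nm,Q in (("w",P),("t",pts(t0,np.argwhere(mask(t0,(105,120,70),(125,255,255),(235,205,315,230))>0)[:,::-1]))):
    c=Q.mean(0); d=np.linalg.svd(Q-c,full_matrices=False)[2][0]; d*=np.sign(d[1]); print(nm,c.round(4),d.round(3),"az",np.degrees(np.arctan2(d[1],d[0])).round(2),"el",np.degrees(np.arcsin(d[2])).round(2))
E
```

```text
wrist [0.4776 0.2431 0.1523] [ 0.0693 -0.4958  0.8657] 5359 6025 0.0009 tilt 30.04 az 97.96
top [0.5422 0.2366 0.1453] [ 0.9898 -0.0646  0.1269] 141 0.0018 tilt 82.71 az 176.26
rail 2541 [0.427 0.079 0.077] [0.533 0.294 0.504]
w [0.5108 0.2019 0.1668] [-0.127  0.84   0.527] az 98.6 el 31.78
t [0.5125 0.2019 0.1773] [-0.077  0.099  0.992] az 127.69 el 82.79
```

View pics/w2c.png

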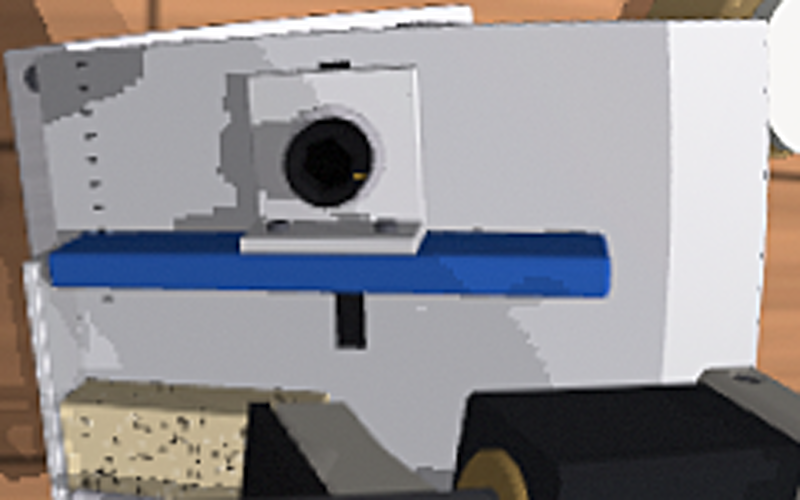

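View pics/w2s.png

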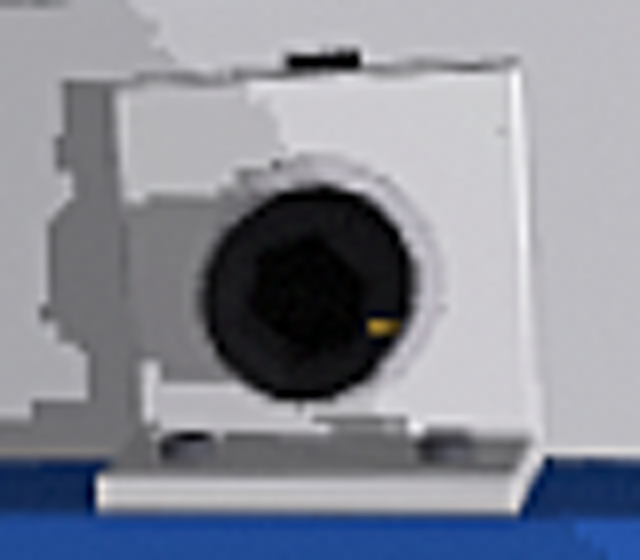

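```bash
python3 - <<'E'
from h import *
w=load("w2")
s=wst(w)
c=w["pixels"][140:176,400:436].astype(float).max(2); c=np.clip(c*4.0,0,255).astype(np.uint8)
print(np.round(w["pixels"][140:176:3,400:436:3].max(2)))
cv2.imwrite("pics/w2h.png",cv2.resize(c,(576,576),interpolation=cv2.INTER_CUBIC))
E
```

```text
[[185 186 185 186 186 185 214 211 209 208 209 208]
 [184 183 185 157 139 158 168 193 169 204 209 208]
 [142 147 161 125 101   3   0   3  37 200 185 208]
 [123 124 125 103  22  24  23  20  20   4 192 197]
 [123 123 100  20  20  12   1  23  21  20  82 183]
 [123 127  28  27  10   8   5   4  20  24  11 193]
 [124 130  14  27   4  10   7   1   2  22  10 197]
 [124 128  16  27   9   2   6   2   2  20  22 190]
 [124 125  56  29  20  16   2   5  16  15 150 195]
 [119 124 123  18  31  22  19  21  26  96 190 209]
 [189 193 191 197  29  20  21  13 124 191 211 208]
 [186 186 184 184 188 197 201 184 181 208 208 209]]
```

View pics/w2h.png

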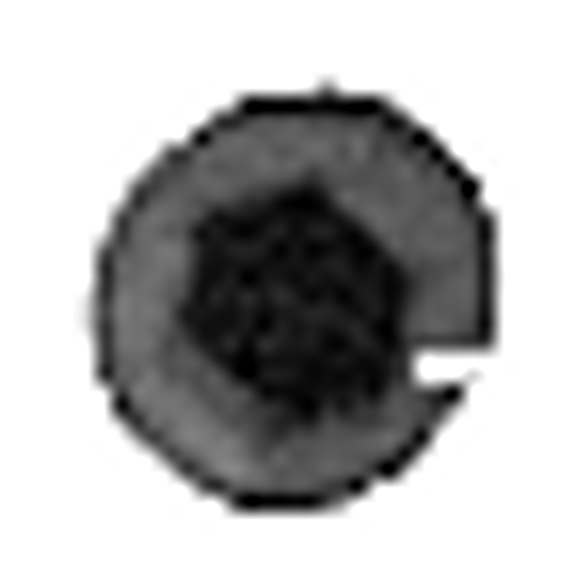

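```bash
cat > geo.py <<'E'
from h import *
yaw=np.radians(98.0)
X=np.array([np.cos(yaw),np.sin(yaw),0]); Y=np.array([-np.sin(yaw),np.cos(yaw),0]); Z=np.array([0,0,1.])
U=.866*X+.5*Z; N=-.5*X+.866*Z
B=np.array([.4776,.2431,.1523])   # on bed plane
def onplane(o,d,h): # h above bed
    return o+d*((B+N*h-o)@N)/(d@N)
def uvc(P): P=np.atleast_2d(P)-B; return np.c_[P@U,P@Y,P@N]
E
python3 - <<'E'
from geo import *
w=load("w2"); s=wst(w)
def cen(m,h,c=w):
    uv=np.argwhere(m)[:,::-1]; return np.array([onplane(*wray(c,s,u,v),h) for u,v in uv]),uv
g=w["pixels"].max(2).astype(int)
box=np.zeros_like(g,bool); box[143:174,403:434]=1
k,l,st,ce=cv2.connectedComponentsWithStats(((g<60)&box).astype(np.uint8)); i=1+np.argmax(st[1:,4]); head=l==i
P,uv=cen(head,.039); q=uvc(P); print("head uv",uv.mean(0),"centre",P.mean(0).round(4),"ext U",np.ptp(q[:,0]).round(4),"Y",np.ptp(q[:,1]).round(4))
hc=P.mean(0)
gs=cv2.GaussianBlur(w["pixels"].max(2),(3,3),0.8)
m=(gs<13)&box; 
k,l,st,ce=cv2.connectedComponentsWithStats(cv2.morphologyEx(m.astype(np.uint8),cv2.MORPH_OPEN,np.ones((3,3))))
d=[np.hypot(*(ce[j]-uv.mean(0))) for j in range(1,k)]; j=1+int(np.argmin(d)); hx=l==j
P,uv=cen(hx,.039); q=uvc(P)[:,:2]; c0=q.mean(0); z=(q-c0)@[1,1j]
print("hex px",len(uv),"cen",P.mean(0).round(4),"area mm2",end=" ")
mom=(z**6).sum(); print("corner angle in (U,Y):",np.degrees(np.angle(mom)/6).round(2),"mod60; strength",abs(mom)/ (abs(z)**6).sum(), "rmax",abs(z).max())
mk=(w["pixels"][...,2].astype(int)-w["pixels"][...,0]>60)&box; P,uv=cen(mk,.039); q=uvc(P)-uvc(hc); print("mark",uv.mean(0),q.mean(0).round(4),"ang",np.degrees(np.arctan2(q[:,1].mean(),q[:,0].mean())))
# depth of head pixels
uvh=np.argwhere(head)[:,::-1]; Q=uvc(wpts(w,uvh)); print("head depth heights pct",np.percentile(Q[:,2],[5,25,50,75,95]).round(4)); 
E
```

```text
head uv [417.73782772 158.19662921] centre [0.4743 0.1945 0.1698] ext U 0.0299 Y 0.0299
hex px 157 cen [0.4748 0.1949 0.17  ] area mm2 corner angle in (U,Y): 18.4 mod60; strength 0.19664551354904797 rmax 0.008734773533450703
mark [426.8 162.4] [ 0.0103 -0.005  -0.    ] ang -25.907828444844007
head depth heights pct [0.0203 0.0219 0.0312 0.0327 0.0339]
```

```bash
python3 - <<'E'
from geo import *
w=load("w2"); s=wst(w)
o=lambda u,v,h: onplane(*wray(w,s,u,v),h)
g=w["pixels"].max(2).astype(int)
S=o(417.7,158.2,.033); print("head top centre",S.round(4),"tip target(socket floor)",(S-N*.012).round(4), "screw uvc",uvc(S).round(4))
s0=uvc(S)[0]
# blue rail: rows at several columns
h=cv2.cvtColor(w["pixels"],cv2.COLOR_BGR2HSV)
for u in (345,360,375,460,475,490,500):
    col=[v for v in range(170,210) if 100<h[v,u,0]<130 and h[v,u,1]>120]
    V=w["pixels"][col[0]:col[-1]+1,u].max(1)
    print(u,col[0],col[-1],V)
for u,v in ((334,189),(503,188),(336,181),(500,180)): print("rail corner",(uvc(o(u,v,.038))-s0).round(4))
# depth heights rail
P=uvc(wpts(w,[(475,v) for v in range(176,204)]))-s0; print((P*1000).round(0))
# bar
P=uvc(wpts(w,[(365,v) for v in range(222,262,2)]))-s0; print((P*1000).round(0))
E
```

```text
head top centre [0.4751 0.1965 0.164 ] tip target(socket floor) [0.4742 0.2025 0.1536] screw uvc [[-0.0338  0.009   0.033 ]]
345 180 195 [ 77  80  83  83  81  90 130 148 150 150 147 148 150 148 145 131]
360 180 195 [ 84  81  82  85  83  94 127 147 149 150 148 148 149 148 148 142]
375 180 196 [ 83  81  83  81  84  92 125 146 150 150 149 148 149 147 146 147 135]
460 180 197 [ 94  86  91  95  95  92 117 161 167 169 168 169 167 168 167 169 154 134]
475 180 198 [ 79  90  95  95  89  91 114 152 166 167 171 169 169 168 168 151 148 140
 129]
490 180 198 [ 81  90  94  90  93  93 107 142 166 167 171 169 166 168 167 169 155 147
 139]
500 181 198 [110  98  94  87  85  97 133 164 164 166 168 163 164 163 163 162 161 153]
rail corner [[-0.1117 -0.0362  0.005 ]]
rail corner [[ 0.0987 -0.0331  0.005 ]]
rail corner [[-0.1073 -0.0254  0.005 ]]
rail corner [[ 0.095  -0.0241  0.005 ]]
[[ 65. -29. -33.]
 [ 65. -30. -33.]
 [ 65. -32. -34.]
 [ 65. -33. -32.]
 [ 66. -32. -25.]
 [ 66. -32. -20.]
 [ 66. -32. -15.]
 [ 66. -32. -10.]
 [ 66. -32.  -5.]
 [ 66. -32.  -1.]
 [ 66. -32.   3.]
 [ 66. -33.   4.]
 [ 66. -34.   5.]
 [ 66. -35.   5.]
 [ 66. -36.   6.]
 [ 66. -37.   5.]
 [ 66. -38.   5.]
 [ 66. -39.   5.]
 [ 66. -41.   4.]
 [ 66. -42.   5.]
 [ 66. -42.   6.]
 [ 66. -44.   4.]
 [ 66. -45.   5.]
 [ 65. -59. -33.]
 [ 65. -60. -34.]
 [ 65. -61. -33.]
 [ 65. -62. -32.]
 [ 65. -63. -32.]]
[[ -88.  -96.  -32.]
 [ -89.  -99.  -33.]
 [ -87. -100.  -27.]
 [ -84.  -99.  -19.]
 [ -80.  -99.  -11.]
 [ -79.  -99.   -6.]
 [ -78. -102.   -4.]
 [ -78. -104.   -4.]
 [ -78. -107.   -3.]
 [ -78. -110.   -3.]
 [ -79. -113.   -3.]
 [ -79. -117.   -4.]
 [ -79. -119.   -4.]
 [ -79. -122.   -2.]
 [ -80. -126.   -4.]
 [ -80. -128.   -3.]
 [ -81. -133.   -5.]
 [ -81. -135.   -3.]
 [ -81. -138.   -3.]
 [  42.   21.  276.]]
```

```bash
sed -i 's/98.0/98.5/' geo.py; python3 - <<'E'
from geo import *
from plant import get_state
st=get_state(); Rt,p=wpose(st)
S=np.array([.4751,.1965,.164])
c=S+U*68e-3+Y*(-32e-3)-N*33e-3   # on bed below contact
for name,yoff,zoff in (("above",.024,.10),("approach",.024,.020),("contact",.0095,.020)):
    T=c+Y*yoff+Z*(zoff+.0656); print(name,T.round(4),"tool shift from now",(Rt.T@(T-p)).round(4))
print("bedpt",c)
E
```

```text
above [0.4719 0.2722 0.335 ] tool shift from now [-0.0287  0.0772  0.1936]
approach [0.4719 0.2722 0.255 ] tool shift from now [-0.0287  0.1572  0.1936]
contact [0.4862 0.2744 0.255 ] tool shift from now [-0.0144  0.1572  0.1958]
bedpt [0.49560545 0.27578983 0.169422  ]
```

Call:
{"fn": "apply_moves", "kwargs": {
  "rows": [
    [[-0.005, 0.0, 0.035], -2],
    [[-0.012, 0.01, 0.08], -4],
    [[-0.018, 0.025, 0.125], -6],
    [[-0.025, 0.045, 0.165], -8.5],
    [[-0.029, 0.065, 0.188], -8.5],
    [[-0.029, 0.085, 0.1936], -8.5],
    [[-0.029, 0.11, 0.1936], -8.5],
    [[-0.029, 0.135, 0.1936], -8.5],
    [[-0.029, 0.15, 0.1936], -8.5],
    [[-0.029, 0.157, 0.1936], -8.5],
    [[-0.029, 0.157, 0.1936], -8.5],
    [[-0.029, 0.157, 0.1936], -8.5]
  ],
  "gripper": 0,
  "grip_force": 20
}}

```text
time_s: 4.72
tcp_pos: [0.4717, 0.2733, 0.256]
eef_rot: [-90.0, -0.1, 8.5]
contact_force: [0.4, -0.4, 0.7]
gripper_width: 0.0005
```

```bash
python3 snap.py wrist:w3
```

```text
wrist w3 t 4.72 tcp [0.4717 0.2733 0.256 ] rot [-8.996e+01 -7.000e-02  8.520e+00] F [ 0.4 -0.4  0.7] M [-0.01 -0.07  0.02] w 0.0005
```

View pics/w3.png

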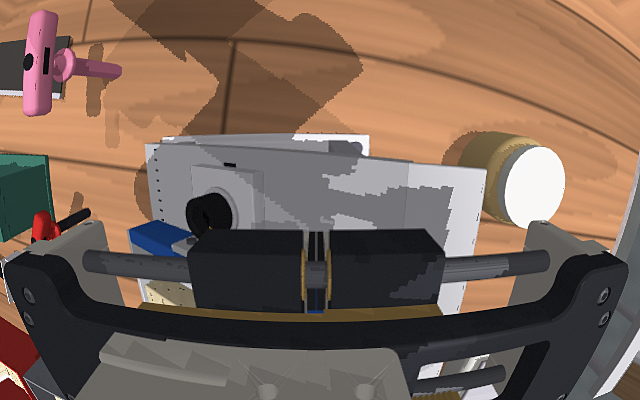

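Fingers are shut beside the rail, with the screw at (210,213) and the rail clear in front. Now pushing.

Call:
{"fn": "apply_moves", "kwargs": {
  "rows": [
    [[0.008, 0, 0], 0],
    [[0.014, 0, 0], 0],
    [[0.019, 0, 0], 0],
    [[0.024, 0, 0], 0],
    [[0.029, 0, 0], 0],
    [[0.034, 0, 0], 0],
    [[0.039, 0, 0], 0],
    [[0.044, 0, 0], 0]
  ]
}}

```text
time_s: 5.78
tcp_pos: [0.5137, 0.2791, 0.255]
eef_rot: [-90.1, 0.2, 8.5]
contact_force: [-9.9, -0.5, 6.2]
gripper_width: 0.0007
```

Call:
{"fn": "apply_moves", "kwargs": {
  "rows": [
    [[0.004, 0, 0], 0],
    [[0.008, 0, 0], 0],
    [[0.012, 0, 0], 0],
    [[0.016, 0, 0], 0],
    [[0.02, 0, 0], 0]
  ]
}}

```text
time_s: 6.4
tcp_pos: [0.5335, 0.2819, 0.255]
eef_rot: [-90.1, 0.2, 8.5]
contact_force: [-9.3, -1.5, 6.9]
gripper_width: -0.0001
```

Call:
{"fn": "apply_moves", "kwargs": {
  "rows": [
    [[0.002, 0, 0], 0],
    [[0.004, 0, 0], 0],
    [[0.004, 0, 0], 0]
  ]
}}

```text
time_s: 6.78
tcp_pos: [0.5376, 0.2825, 0.255]
eef_rot: [-90.1, 0.2, 8.5]
contact_force: [-8.0, -1.8, 5.5]
gripper_width: 0.0005
```

Call:
{"fn": "apply_moves", "kwargs": {
  "rows": [
    [[0.002, 0, 0], 0],
    [[0.003, 0, 0], 0],
    [[0.003, 0, 0], 0]
  ]
}}

```text
time_s: 7.15
tcp_pos: [0.5402, 0.2829, 0.255]
eef_rot: [-90.1, 0.2, 8.5]
contact_force: [-9.4, -1.7, 6.5]
gripper_width: 0.0003
```

Call:
{"fn": "apply_moves", "kwargs": {
  "rows": [
    [[0.002, 0, 0], 0],
    [[0.003, 0, 0], 0],
    [[0.003, 0, 0], 0]
  ]
}}

```text
time_s: 7.52
tcp_pos: [0.5411, 0.283, 0.255]
eef_rot: [-90.1, 0.4, 8.5]
contact_force: [-21.3, -1.0, 14.6]
gripper_width: 0.0004
```

Call:
{"fn": "apply_moves", "kwargs": {
  "rows": [
    [[-0.01, 0, 0], 0],
    [[-0.025, -0.005, 0], 0],
    [[-0.03, -0.03, 0], 0],
    [[-0.03, -0.06, -0.01], -10],
    [[-0.03, -0.07, -0.03], -20],
    [[-0.025, -0.065, -0.052], -30],
    [[-0.024, -0.055, -0.052], -40],
    [[-0.024, -0.045, -0.052], -50],
    [[-0.024, -0.045, -0.052], -60],
    [[-0.024, -0.045, -0.052], -70],
    [[-0.024, -0.045, -0.052], -80],
    [[-0.024, -0.045, -0.052], -90],
    [[-0.024, -0.045, -0.052], -90],
    [[-0.024, -0.045, -0.052], -90]
  ],
  "gripper": 1
}}

```text
time_s: 9.28
tcp_pos: [0.5284, 0.2291, 0.3004]
eef_rot: [-90.0, -0.0, 98.3]
contact_force: [0.8, 0.2, -0.7]
gripper_width: 0.0878
```

```bash
python3 snap.py wrist:w4; python3 - <<'E'
from geo import *
w=load("w4");s=wst(w)
u,v=wproj(w,s,np.array([.530,.2047,.164]))[0]; print(u,v); u=int(u);v=int(v)
c=w["pixels"][v-30:v+30,u-30:u+30].astype(float).max(2)
cv2.imwrite("pics/w4h.png",cv2.resize(np.clip(c*4,0,255).astype(np.uint8),(600,600),interpolation=cv2.INTER_CUBIC))
E
```

```text
wrist w4 t 9.28 tcp [0.5284 0.2291 0.3004] rot [-9.002e+01 -1.000e-02  9.830e+01] F [ 0.8  0.2 -0.7] M [ 0.03  0.09 -0.  ] w 0.0878
317.71616823823734 177.22155876555038
```

View pics/w4.png

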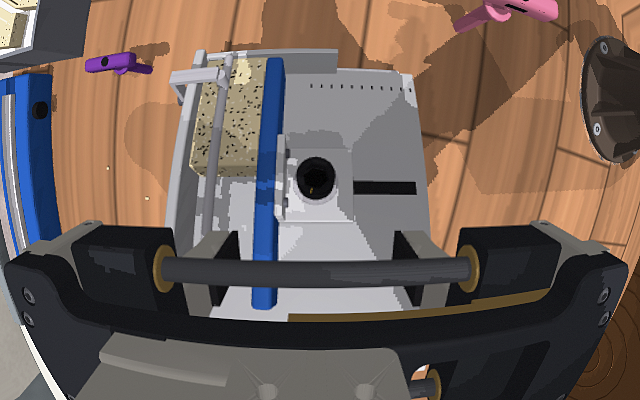

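View pics/w4h.png

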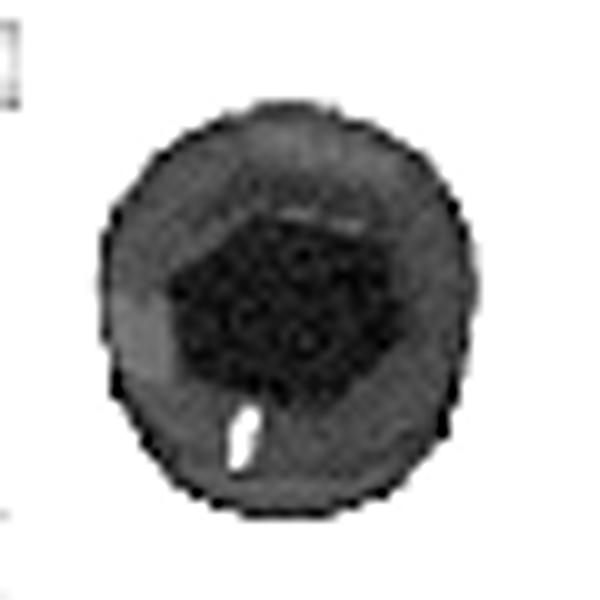

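The guide is up against the bar and the bar is against the fixed rail. The socket is at (317,177), with a yellow mark on one flat.

```bash
python3 - <<'E'
from geo import *
w=load("w4");s=wst(w)
g=w["pixels"].max(2); box=np.zeros_like(g,bool); box[150:206,290:345]=1
k,l,st,ce=cv2.connectedComponentsWithStats(((g<60)&box).astype(np.uint8)); i=1+np.argmax(st[1:,4]); head=l==i
uv=np.argwhere(head)[:,::-1]; 
# fill by hull
hull=cv2.convexHull(uv.astype(np.int32)); mm=np.zeros_like(g); cv2.fillConvexPoly(mm,hull,1); uv=np.argwhere(mm>0)[:,::-1]
P=np.array([onplane(*wray(w,s,u,v),.033) for u,v in uv]); q=uvc(P); S=P.mean(0); print("head",uv.mean(0),S.round(4),"ext",np.ptp(q,axis=0).round(4))
Q=uvc(wpts(w,uv)); print("depth h",np.percentile(Q[:,2],[10,50,90]).round(4))
s0=uvc(S)[0]
mk=(w["pixels"][...,2].astype(int)-w["pixels"][...,0]>40)&box; uvm=np.argwhere(mk)[:,::-1]
q=np.array([uvc(onplane(*wray(w,s,u,v),.033))[0]-s0 for u,v in uvm]); print("mark px",len(q),q.mean(0).round(4)); print("mark ang from centre",np.degrees(np.arctan2(q[:,1].mean(),q[:,0].mean())).round(1)); d=np.linalg.svd(q-q.mean(0))[2][0]; print("mark line dir",np.degrees(np.arctan2(d[1],d[0])))
x0,y0=317-30,177-30
co=[(265,215),(370,235),(400,310),(320,405),(185,375),(172,285)]
a=[]
for x,y in co:
    r=uvc(onplane(*wray(w,s,x0+x/10-.45,y0+y/10-.45),.033))[0]-s0; a.append(np.degrees(np.arctan2(r[1],r[0]))); print((r*1000).round(1),round(a[-1],1),round(a[-1]%60,1))
gs=cv2.GaussianBlur(g,(3,3),.8)
hx=(gs<12)&box; hx=cv2.morphologyEx(hx.astype(np.uint8),cv2.MORPH_OPEN,np.ones((3,3))); k,l,st,ce=cv2.connectedComponentsWithStats(hx)
j=1+int(np.argmax(st[1:,4])); uv=np.argwhere(l==j)[:,::-1]; q=np.array([uvc(onplane(*wray(w,s,u,v),.033))[0]-s0 for u,v in uv]); print("hex px",len(uv),"cen",q.mean(0).round(4))
z=(q[:,:2]-q[:,:2].mean(0))@[1,1j]; print("corner ang",np.degrees(np.angle((z**6).sum())/6))
print("bedplane depth check:",np.median(uvc(wpts(w,[(u,v) for u in range(370,410) for v in range(120,170)]))[:,2]))
b=mask(w,(105,120,50),(128,255,255),(245,50,290,170));
for v in (70,90,110,200,290):
    cs=[u for u in range(240,300) if cv2.cvtColor(w["pixels"][v:v+1,u:u+1],cv2.COLOR_BGR2HSV)[0,0,0] in range(103,130) and w["pixels"][v,u,0]>60 and int(w["pixels"][v,u,0])-int(w["pixels"][v,u,2])>50]
    print(v,cs[0],cs[-1],[ (uvc(onplane(*wray(w,s,u,v),.038))[0]-s0).round(4) for u in (cs[0],cs[-1])])
E
```

```text
head [315.30353118 177.55146506] [0.5318 0.2051 0.1641] ext [0.0326 0.0289 0.    ]
depth h [0.0212 0.0319 0.0337]
mark px 11 [ 0.01   -0.0034  0.    ]
mark ang from centre -18.5
mark line dir -17.613738943144142
[-7.5 -1.7  0. ] -167.3 12.7
[-5.9  6.3  0. ] 133.1 13.1
[0.1 8.5 0. ] 89.2 29.2
[7.6 2.4 0. ] 17.7 17.7
[ 5.2 -7.7  0. ] -56.0 4.0
[-1.9 -8.7  0. ] -102.4 17.6
hex px 332 cen [0.0004 0.0002 0.    ]
corner ang 12.14114462931224
bedplane depth check: -0.00010268727509356982
70 266 283 [array([-0.098 , -0.0428,  0.005 ]), array([-0.0973, -0.0278,  0.005 ])]
90 264 283 [array([-0.0764, -0.0429,  0.005 ]), array([-0.0757, -0.0268,  0.005 ])]
110 262 283 [array([-0.0565, -0.0431,  0.005 ]), array([-0.056 , -0.0259,  0.005 ])]
200 256 273 [array([ 0.0186, -0.0434,  0.005 ]), array([ 0.0187, -0.0308,  0.005 ])]
290 252 276 [array([ 0.0837, -0.0446,  0.005 ]), array([ 0.0832, -0.0275,  0.005 ])]
```

```bash
python3 - <<'E'
from h import *
w=load("w1");s=wst(w);t=load("top0");sd=load("side0")
# wrist red handle mask
m=mask(w,(0,150,60),(8,255,255),(325,185,375,265)); uv=np.argwhere(m>0)[:,::-1]; P=wpts(w,uv)
top=P[(P[:,2]>.155)&(P[:,2]<.18)]; print("w depth top",len(top),np.percentile(P[:,2],[50,90,97]).round(4))
c=top.mean(0); d=np.linalg.svd((top-c)[:,:2])[2][0]; d*=np.sign(d[0]); print("wrist: mean",c.round(4),"az",np.degrees(np.arctan2(d[1],d[0])).round(1),"ext",np.ptp((top-c)[:,:2]@d).round(4),"mid",(c[:2]+d*((top-c)[:,:2]@d).min()/2+d*((top-c)[:,:2]@d).max()/2).round(4))
# dot
g=w["pixels"].max(2); b=np.zeros_like(g,bool); b[228:248,343:363]=1; mk=(g<70)&b; uvd=np.argwhere(mk)[:,::-1]; print("dot",uvd.mean(0),len(uvd))
ow=wray(w,s,*uvd.mean(0)); print("dot on z=.169",(ow[0]+ow[1]*(.169-ow[0][2])/ow[1][2]).round(4))
# top
mt=mask(t,(0,150,90),(8,255,255),(385,188,402,226)); uvt=np.argwhere(mt>0)[:,::-1]
Q=np.array([onz(t,u,v,.160) for u,v in uvt]); c=Q.mean(0); d=np.linalg.svd((Q-c)[:,:2])[2][0];d*=np.sign(d[0]); print("top",c.round(4),np.degrees(np.arctan2(d[1],d[0])).round(1),np.ptp((Q-c)[:,:2]@d))
for nm,c in (("top",t),("side",sd)):
    bx=(385,190,402,226) if nm=="top" else (244,215,282,250)
    m=mask(c,(0,120,60),(8,255,255),bx)
    g=c["pixels"].max(2); hull=np.zeros_like(g); uv=np.argwhere(m>0)[:,::-1].astype(np.int32); cv2.fillConvexPoly(hull,cv2.convexHull(uv),1)
    dk=(g<90)&(hull>0); u2=np.argwhere(dk)[:,::-1]; print(nm,"dot",u2.mean(0).round(1),len(u2))
    cv2.imwrite(f"pics/{nm}dot.png",cv2.resize(c["pixels"][bx[1]-5:bx[3]+5,bx[0]-5:bx[2]+5],None,fx=12,fy=12,interpolation=cv2.INTER_CUBIC))
    if len(u2): 
        r=ray(c,*u2.mean(0)); print(tri([r,ow]), onz(c,*u2.mean(0),.169).round(4))
E
```

```text
w depth top 1197 [0.1674 0.169  0.1697]
wrist: mean [ 0.5308 -0.1803  0.1668] az 6.8 ext 0.0811 mid [ 0.5349 -0.1798]
dot [352.95652174 237.66666667] 138
dot on z=.169 [ 0.5449 -0.1781  0.169 ]
top [ 0.5448 -0.1774  0.16  ] 6.4 0.0983176539733042
top dot [394.8 207.4] 5
(array([ 0.54462421, -0.1786665 ,  0.17056184]), [np.float64(0.0005234036005046884), np.float64(0.0005234036005046635)]) [ 0.5451 -0.1793  0.169 ]
side dot [259.  236.1] 34
(array([ 0.54837259, -0.18330998,  0.14672298]), [np.float64(0.009587387624449613), np.float64(0.009587387624449757)]) [ 0.5617 -0.2119  0.169 ]
```

View pics/sidedot.png

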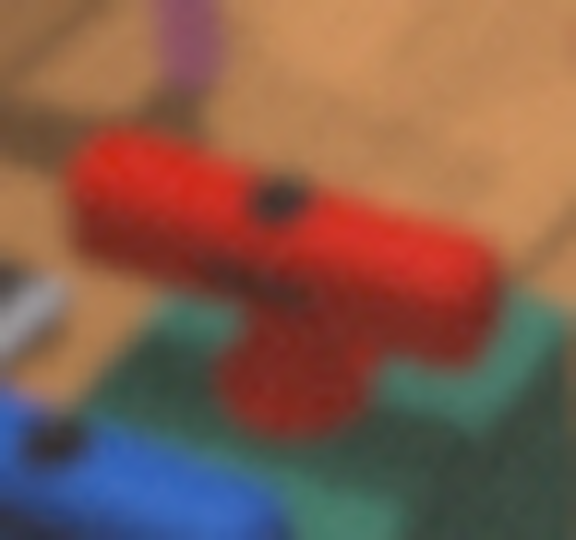

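Call:
{"fn": "apply_moves", "kwargs": {
  "rows": [
    [[-0.03, -0.02, 0.001], 5],
    [[-0.08, -0.025, 0.004], 15],
    [[-0.13, -0.025, 0.006], 25],
    [[-0.18, -0.025, 0.009], 35],
    [[-0.23, -0.02, 0.012], 45],
    [[-0.28, -0.01, 0.014], 55],
    [[-0.33, 0.0, 0.016], 65],
    [[-0.37, 0.02, 0.018], 75],
    [[-0.395, 0.035, 0.02], 85],
    [[-0.406, 0.04, 0.0204], 91.7],
    [[-0.406, 0.04, 0.0204], 91.7],
    [[-0.406, 0.04, 0.0204], 91.7]
  ],
  "gripper": 0.55
}}

```text
time_s: 10.82
tcp_pos: [0.5686, -0.1751, 0.2605]
eef_rot: [-90.0, -0.0, 6.9]
contact_force: [-0.1, 0.2, -0.4]
gripper_width: 0.0481
```

```bash
python3 snap.py wrist:w5; python3 - <<'E'
from h import *
w=load("w5");s=wst(w)
m=mask(w,(0,150,60),(8,255,255),(220,100,420,400)); uv=np.argwhere(m>0)[:,::-1]; P=wpts(w,uv); k=(P[:,2]>.160)&(P[:,2]<.175); top=P[k]
print(len(top),np.median(top[:,2]) if len(top) else 0); 
if len(top)>10:
    c=top.mean(0); d=np.linalg.svd((top-c)[:,:2])[2][0]; d*=np.sign(d[0]); e=(top-c)[:,:2]@d; print(c.round(4),np.degrees(np.arctan2(d[1],d[0])).round(1),e.min(),e.max())
print("pred px of handle centre top/ends",wproj(w,s,np.array([[.5448,-.1783,.169],[.4955,-.184,.155],[.5945,-.1725,.155]])).round(0).tolist())
E
```

```text
wrist w5 t 10.82 tcp [ 0.5686 -0.1751  0.2605] rot [-9.001e+01 -3.000e-02  6.920e+00] F [-0.1  0.2 -0.4] M [-0.02  0.    0.01] w 0.0481
4807 0.16775896120085873
[ 0.54   -0.1788  0.1673] 7.1 -0.0445647733157052 0.053353607866987986
pred px of handle centre top/ends [[314.0, 194.0], [315.0, 113.0], [314.0, 257.0]]
```

View pics/w5.png

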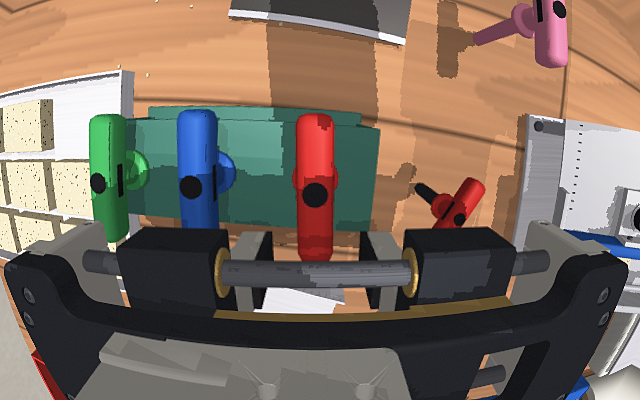

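The red hub sits at (314,194), exactly where predicted, and the fingers straddle the handle. Descending and gripping.

Call:
{"fn": "apply_moves", "kwargs": {
  "rows": [
    [[-0.001, 0.02, -0.0005], 0],
    [[-0.002, 0.04, -0.001], 0],
    [[-0.002, 0.053, -0.001], 0],
    [[-0.002, 0.0585, -0.001], 0],
    [[-0.002, 0.0585, -0.001], 0]
  ]
}}

```text
time_s: 11.5
tcp_pos: [0.5667, -0.1765, 0.2018]
eef_rot: [-90.0, 0.0, 6.8]
contact_force: [0.6, -0.4, 0.0]
gripper_width: 0.0478
```

Call:
{"fn": "apply_moves", "kwargs": {
  "rows": [
    [[0, 0, 0], 0],
    [[0, 0, 0], 0],
    [[0, 0, 0], 0],
    [[0, 0, 0], 0]
  ],
  "gripper": 0,
  "grip_force": 40
}}

```text
time_s: 12.0
tcp_pos: [0.5667, -0.1767, 0.202]
eef_rot: [-90.0, -0.0, 6.8]
contact_force: [-0.5, 0.2, 0.9]
gripper_width: 0.0237
```

Call:
{"fn": "apply_moves", "kwargs": {
  "rows": [
    [[0, -0.015, 0], 0],
    [[0, -0.04, 0], 0],
    [[0, -0.07, 0], 0],
    [[0, -0.1, 0], 0],
    [[0, -0.12, 0], 0],
    [[0, -0.13, 0], 0],
    [[0, -0.13, 0], 0]
  ]
}}

```text
time_s: 12.88
tcp_pos: [0.5666, -0.1767, 0.3322]
eef_rot: [-90.0, -0.1, 6.8]
contact_force: [-0.2, 0.1, -2.4]
gripper_width: 0.0238
```

```bash
python3 snap.py side:s6 wrist:w6; python3 - <<'E'
from h import *
c=load("s6"); cv2.imwrite("pics/s6c.png",cv2.resize(c["pixels"][110:330,180:400],(600,600),interpolation=cv2.INTER_CUBIC))
E
```

```text
side s6 t 12.88 tcp [ 0.5666 -0.1767  0.3322] rot [-9.00e+01 -6.00e-02  6.81e+00] F [-0.2  0.1 -2.4] M [ 0.05 -0.04 -0.01] w 0.0238
wrist w6 t 12.93 tcp [ 0.5663 -0.1766  0.3313] rot [-8.998e+01  2.000e-02  6.810e+00] F [ 0.3 -0.1 -3.1] M [-0.04 -0.05  0.01] w 0.0239
```

View pics/s6c.png

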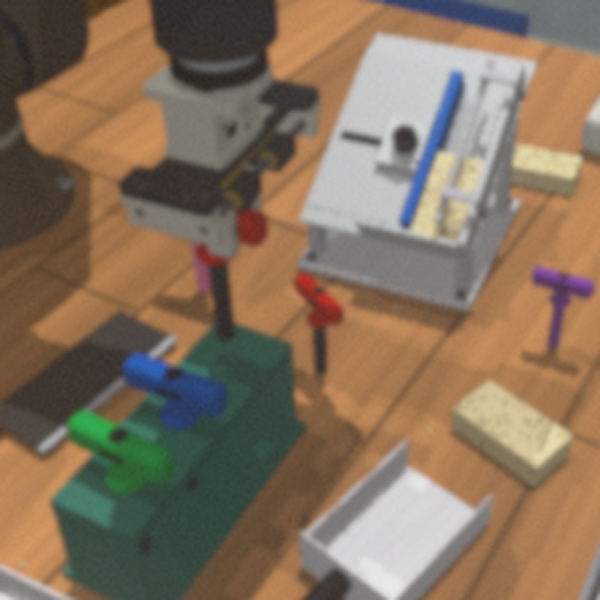

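View pics/w6.png

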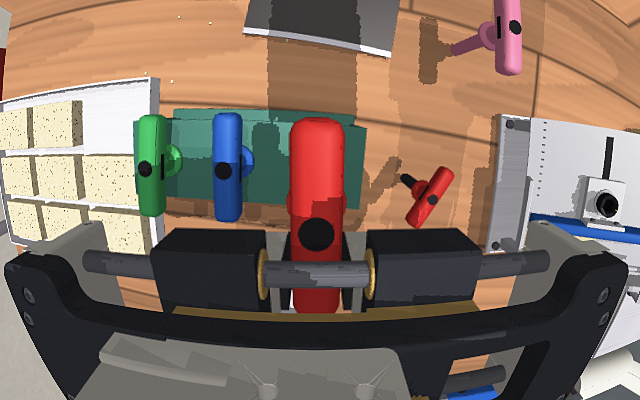

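Call:
{"fn": "apply_moves", "kwargs": {
  "rows": [
    [[0, 0, 0], 0],
    [[0, 0, 0], 0]
  ],
  "grip_force": 10
}}

```text
time_s: 13.22
tcp_pos: [0.5664, -0.1767, 0.331]
eef_rot: [-90.0, 0.1, 6.8]
contact_force: [0.4, -0.3, -2.5]
gripper_width: 0.0242
```

```bash
cat > tilt.py <<'E'
import sys
from h import *
from snap import snap
n=sys.argv[1]; snap("wrist",n); w=load(n); s=wst(w)
m=mask(w,(0,150,60),(8,255,255),(270,80,365,300)); k,l,st,ce=cv2.connectedComponentsWithStats(m); i=1+np.argmax(st[1:,4])
uv=np.argwhere(l==i)[:,::-1]; P=wpts(w,uv); Rt,p=wpose(s); q=(P-p)@Rt
q=q[(abs(q[:,2])<.008)&(q[:,1]>.01)&(q[:,1]<.2)]
# upper surface ridge along tool x: fit y(x)
b=np.arange(-.08,.03,.005); X=[];Yv=[]
for a in b:
    r=q[(q[:,0]>=a)&(q[:,0]<a+.005),1]
    if len(r)>5: X.append(a+.0025); Yv.append(np.percentile(r,10))
X=np.array(X);Yv=np.array(Yv); print(np.c_[X*1000,Yv*1000].round(0).tolist())
f=np.polyfit(X[(X>X.min()+.012)&(X<X.min()+.06)],Yv[(X>X.min()+.012)&(X<X.min()+.06)],1); print("tilt deg (+ = +x end up)",np.degrees(np.arctan(-f[0])).round(1))
E
python3 tilt.py w7
```

```text
wrist w7 t 13.22 tcp [ 0.5664 -0.1767  0.331 ] rot [-8.999e+01  7.000e-02  6.820e+00] F [ 0.4 -0.3 -2.5] M [ 0.01 -0.02 -0.01] w 0.0242
[[-72.0, 37.0], [-67.0, 34.0], [-62.0, 33.0], [-57.0, 33.0], [-52.0, 33.0], [-47.0, 33.0], [-42.0, 33.0], [-37.0, 33.0], [-32.0, 33.0], [-27.0, 33.0], [-22.0, 33.0], [-17.0, 33.0], [-12.0, 33.0], [-7.0, 33.0]]
tilt deg (+ = +x end up) -0.4
```

Still level at 10 N. The measure works, so I lower the grip.

Call:
{"fn": "apply_moves", "kwargs": {
  "rows": [
    [[0, 0, 0], 0],
    [[0, 0, 0], 0]
  ],
  "grip_force": 5
}}

```text
time_s: 13.52
tcp_pos: [0.5666, -0.1767, 0.3316]
eef_rot: [-90.0, 0.0, 6.8]
contact_force: [-0.3, -0.1, -2.5]
gripper_width: 0.024
```

```bash
python3 tilt.py w8
```

```text
wrist w8 t 13.53 tcp [ 0.5666 -0.1767  0.3316] rot [-90.     0.     6.82] F [-0.3 -0.1 -2.5] M [-0.   -0.03 -0.04] w 0.024
[[-72.0, 36.0], [-67.0, 34.0], [-62.0, 33.0], [-57.0, 33.0], [-52.0, 33.0], [-47.0, 33.0], [-42.0, 33.0], [-37.0, 33.0], [-32.0, 33.0], [-27.0, 33.0], [-22.0, 34.0], [-17.0, 33.0], [-12.0, 33.0], [-7.0, 33.0]]
tilt deg (+ = +x end up) -0.9
```

Call:
{"fn": "apply_moves", "kwargs": {
  "rows": [
    [[0, 0, 0], 0],
    [[0, 0, 0], 0]
  ],
  "grip_force": 3
}}

```text
time_s: 13.82
tcp_pos: [0.5666, -0.1767, 0.3317]
eef_rot: [-90.0, -0.0, 6.8]
contact_force: [-0.5, 0.3, -2.4]
gripper_width: 0.0241
```

```bash
python3 tilt.py w9
```

```text
wrist w9 t 13.82 tcp [ 0.5666 -0.1767  0.3317] rot [-9.00e+01 -1.00e-02  6.82e+00] F [-0.5  0.3 -2.4] M [ 0.   -0.01  0.06] w 0.0241
[[-72.0, 46.0], [-67.0, 44.0], [-62.0, 43.0], [-57.0, 42.0], [-52.0, 41.0], [-47.0, 40.0], [-42.0, 40.0], [-37.0, 39.0], [-32.0, 38.0], [-27.0, 38.0], [-22.0, 37.0], [-17.0, 36.0], [-12.0, 35.0], [-7.0, 35.0]]
tilt deg (+ = +x end up) 8.2
```

Call:
{"fn": "apply_moves", "kwargs": {
  "rows": [
    [[0, 0, 0], 0],
    [[0, 0, 0], 0]
  ],
  "grip_force": 3
}}

```text
time_s: 14.12
tcp_pos: [0.5665, -0.1767, 0.3317]
eef_rot: [-90.0, 0.0, 6.8]
contact_force: [-0.8, 0.3, -2.0]
gripper_width: 0.0242
```

```bash
python3 tilt.py w10
```

```text
wrist w10 t 14.12 tcp [ 0.5665 -0.1767  0.3317] rot [-90.     0.     6.82] F [-0.8  0.3 -2. ] M [-0.04 -0.06 -0.02] w 0.0242
[[-72.0, 48.0], [-67.0, 45.0], [-62.0, 44.0], [-57.0, 43.0], [-52.0, 42.0], [-47.0, 42.0], [-42.0, 41.0], [-37.0, 40.0], [-32.0, 39.0], [-27.0, 39.0], [-22.0, 38.0], [-17.0, 36.0], [-12.0, 36.0], [-7.0, 35.0]]
tilt deg (+ = +x end up) 9.0
```

Call:
{"fn": "apply_moves", "kwargs": {
  "rows": [
    [[0.02, 0, 0], 0],
    [[0.04, 0, 0], 0],
    [[0.058, 0, 0], 0],
    [[0.063, 0.01, 0], 0],
    [[0.063, 0.03, 0], 0],
    [[0.063, 0.05, 0], 0],
    [[0.063, 0.06, 0], 0],
    [[0.063, 0.06, 0], 0]
  ],
  "grip_force": 6
}}

```text
time_s: 15.18
tcp_pos: [0.6285, -0.1693, 0.2708]
eef_rot: [-90.0, 0.1, 6.8]
contact_force: [-0.4, 0.2, -2.1]
gripper_width: 0.0238
```

```bash
python3 tilt.py w11; python3 snap.py side:s11;python3 - <<'E'
from h import *
c=load("s11"); cv2.imwrite("pics/s11c.png",cv2.resize(c["pixels"][130:330,180:380],(600,600),interpolation=cv2.INTER_CUBIC))
E
```

```text
wrist w11 t 15.18 tcp [ 0.6285 -0.1693  0.2708] rot [-89.99   0.1    6.81] F [-0.4  0.2 -2.1] M [-0.   -0.09  0.02] w 0.0238
[[-72.0, 48.0], [-67.0, 46.0], [-62.0, 44.0], [-57.0, 43.0], [-52.0, 43.0], [-47.0, 42.0], [-42.0, 41.0], [-37.0, 40.0], [-32.0, 39.0], [-27.0, 39.0], [-22.0, 38.0], [-17.0, 36.0], [-12.0, 36.0], [-7.0, 35.0]]
tilt deg (+ = +x end up) 9.4
side s11 t 15.22 tcp [ 0.629  -0.1693  0.2718] rot [-9.001e+01  1.000e-02  6.820e+00] F [-0.  -0.2 -1.9] M [ 0.02 -0.07 -0.03] w 0.0238
```

View pics/s11c.png

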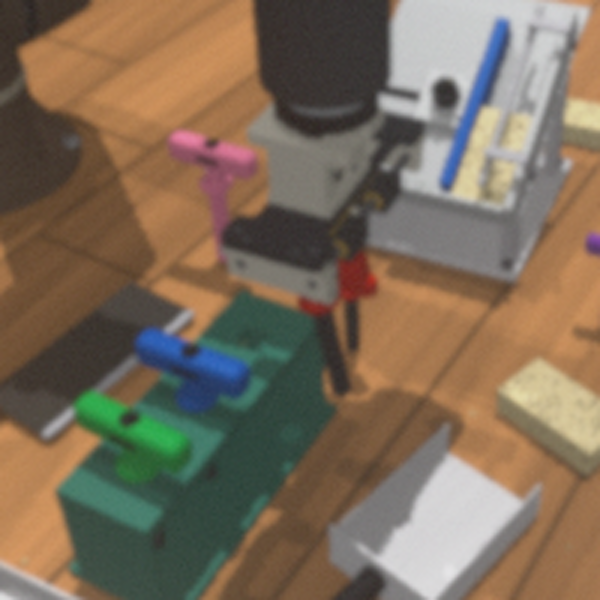

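The shaft tip (340,390 in the crop) hangs just past the stand's far edge. I now pull it back against that edge to tilt the key.

Call:
{"fn": "apply_moves", "kwargs": {
  "rows": [
    [[-0.008, 0, 0], 0],
    [[-0.016, 0, 0], 0],
    [[-0.024, 0, 0], 0],
    [[-0.032, 0, 0], 0],
    [[-0.04, 0, 0], 0],
    [[-0.045, 0, 0], 0],
    [[-0.045, 0, 0], 0]
  ]
}}

```text
time_s: 16.15
tcp_pos: [0.5841, -0.1746, 0.2718]
eef_rot: [-90.0, -0.0, 6.8]
contact_force: [0.6, -0.5, -0.9]
gripper_width: 0.0239
```

```bash
python3 tilt.py w12
```

```text
wrist w12 t 16.15 tcp [ 0.5841 -0.1746  0.2718] rot [-90.    -0.     6.81] F [ 0.6 -0.5 -0.9] M [-0.03 -0.03 -0.03] w 0.0239
[[-67.0, 57.0], [-62.0, 55.0], [-57.0, 53.0], [-52.0, 51.0], [-47.0, 50.0], [-42.0, 48.0], [-37.0, 46.0], [-32.0, 45.0], [-27.0, 44.0], [-22.0, 41.0], [-17.0, 39.0], [-12.0, 38.0], [-7.0, 37.0]]
tilt deg (+ = +x end up) 18.7
```

Call:
{"fn": "apply_moves", "kwargs": {
  "rows": [
    [[-0.008, 0, 0], 0],
    [[-0.016, 0, 0], 0],
    [[-0.022, 0, 0], 0],
    [[-0.022, 0, 0], 0]
  ]
}}

```text
time_s: 16.7
tcp_pos: [0.562, -0.1772, 0.2719]
eef_rot: [-90.0, 0.0, 6.8]
contact_force: [-0.2, -1.1, -2.8]
gripper_width: 0.0243
```

```bash
python3 tilt.py w13
```

```text
wrist w13 t 16.7 tcp [ 0.562  -0.1772  0.2719] rot [-90.     0.     6.81] F [-0.2 -1.1 -2.8] M [-0.03 -0.04 -0.01] w 0.0243
[[-62.0, 69.0], [-57.0, 66.0], [-52.0, 63.0], [-47.0, 60.0], [-42.0, 57.0], [-37.0, 54.0], [-32.0, 52.0], [-27.0, 49.0], [-22.0, 45.0], [-17.0, 42.0], [-12.0, 40.0], [-7.0, 38.0]]
tilt deg (+ = +x end up) 29.3
```

Call:
{"fn": "apply_moves", "kwargs": {
  "rows": [
    [[0.002, 0, 0], 0],
    [[0.006, -0.005, 0], 0],
    [[0.008, -0.03, 0], 0],
    [[0.008, -0.06, 0], 0],
    [[0.008, -0.09, 0], 0],
    [[0.008, -0.1, 0], 0],
    [[0.008, -0.1, 0], 0]
  ],
  "grip_force": 40
}}

```text
time_s: 17.62
tcp_pos: [0.5707, -0.1761, 0.3716]
eef_rot: [-90.0, -0.0, 6.8]
contact_force: [0.7, -0.3, -2.7]
gripper_width: 0.0237
```

```bash
python3 tilt.py w14; python3 snap.py side:s14 top:t14; python3 - <<'E'
from h import *
w=load("w14");s=wst(w);Rt,p=wpose(s)
g=w["pixels"].max(2)
m=mask(w,(0,150,60),(8,255,255),(270,80,365,300)); k,l,st,ce=cv2.connectedComponentsWithStats(m); i=1+np.argmax(st[1:,4]); hull=np.zeros_like(g); cv2.fillConvexPoly(hull,cv2.convexHull(np.argwhere(l==i)[:,::-1].astype(np.int32)),1)
dk=((g<60)&(hull>0)).astype(np.uint8); k,l,st,ce=cv2.connectedComponentsWithStats(dk); 
for j in range(1,k):
    if st[j,4]>30:
        uv=np.argwhere(l==j)[:,::-1]; q=(wpts(w,uv)-p)@Rt; print(st[j],ce[j].round(1),np.median(q,0).round(4))
cv2.imwrite("pics/s14c.png",cv2.resize(load("s14")["pixels"][80:330,160:410],(600,600),interpolation=cv2.INTER_CUBIC))
E
```

```text
wrist w14 t 17.62 tcp [ 0.5707 -0.1761  0.3716] rot [-8.999e+01 -4.000e-02  6.810e+00] F [ 0.7 -0.3 -2.7] M [ 0.03  0.07 -0.  ] w 0.0237
[[-62.0, 69.0], [-57.0, 65.0], [-52.0, 63.0], [-47.0, 60.0], [-42.0, 57.0], [-37.0, 54.0], [-32.0, 52.0], [-27.0, 49.0], [-22.0, 45.0], [-17.0, 43.0], [-12.0, 40.0], [-7.0, 38.0]]
tilt deg (+ = +x end up) 29.6
side s14 t 17.68 tcp [ 0.5704 -0.176   0.3707] rot [-8.996e+01  6.000e-02  6.810e+00] F [ 0.4  0.3 -2.4] M [-0.    0.05 -0.04] w 0.0238
top t14 t 17.73 tcp [ 0.5702 -0.176   0.3702] rot [-89.96   0.11   6.81] F [ 1.4  0.2 -1.9] M [ 0.02  0.01 -0.03] w 0.0238
[300 201  33  32 820] [315.8 216.4] [-0.0249  0.0475  0.0006]
[288 232   4  25  53] [290.2 241.1] [-0.01    0.0532 -0.0125]
[340 232   4  23  43] [341.5 240.3] [-0.0099  0.0535  0.0137]
```

View pics/s14c.png

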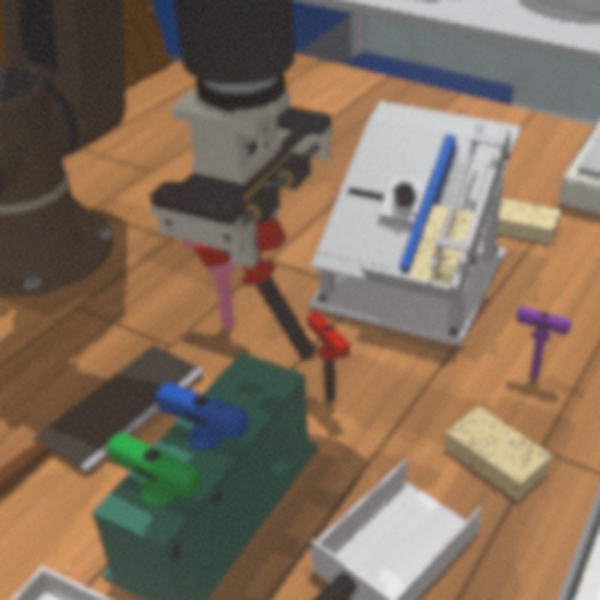

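View pics/w14.png

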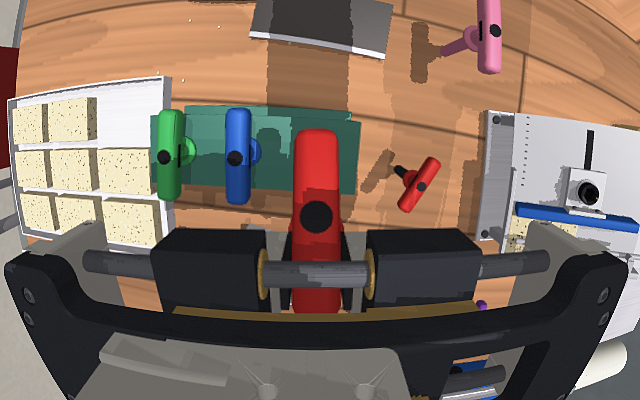

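Call:
{"fn": "apply_moves", "kwargs": {
  "rows": [
    [[0.0, -0.02, 0.02], -8],
    [[0.002, -0.035, 0.055], -18],
    [[0.004, -0.04, 0.09], -28],
    [[0.006, -0.04, 0.13], -38],
    [[0.008, -0.04, 0.17], -48],
    [[0.01, -0.035, 0.21], -58],
    [[0.012, -0.031, 0.25], -68],
    [[0.014, -0.031, 0.285], -78],
    [[0.016, -0.031, 0.31], -88],
    [[0.0166, -0.031, 0.322], -97],
    [[0.0166, -0.031, 0.324], -101.7],
    [[0.0166, -0.031, 0.324], -101.7],
    [[0.0166, -0.031, 0.324], -101.7]
  ]
}}

```text
time_s: 19.4
tcp_pos: [0.5485, 0.1473, 0.4021]
eef_rot: [-89.9, 0.0, 108.4]
contact_force: [0.2, -0.4, -2.3]
gripper_width: 0.0243
```

```bash
python3 tilt.py w15; python3 snap.py side:s15 top:t15; python3 - <<'E'
from h import *
c=load("s15"); Rt,p=R.from_euler('xyz',c["st_rot"],degrees=True).as_matrix(),c["st_pos"]
tip=Rt@np.array([.050,.180,0])+p; ctr=Rt@np.array([-.0186,.0587,0])+p; print("pred tip",tip.round(4),"px",proj(c,tip).round(1),"handle",proj(c,ctr).round(1),"socket",proj(c,[.531,.205,.164]).round(1))
cv2.imwrite("pics/s15c.png",cv2.resize(c["pixels"][80:230,240:400],(800,750),interpolation=cv2.INTER_CUBIC)[:600])
cv2.imwrite("pics/t15c.png",cv2.resize(load("t15")["pixels"][130:280,180:340],(640,600),interpolation=cv2.INTER_CUBIC))
print("top tip px",proj(load("t15"),tip),proj(load("t15"),[.531,.205,.164]))
E
```

```text
wrist w15 t 19.4 tcp [0.5485 0.1473 0.4021] rot [-8.995e+01  1.000e-02  1.084e+02] F [ 0.2 -0.4 -2.3] M [ 0.    0.11 -0.04] w 0.0243
[[-62.0, 69.0], [-57.0, 66.0], [-52.0, 63.0], [-47.0, 60.0], [-42.0, 57.0], [-37.0, 55.0], [-32.0, 52.0], [-27.0, 50.0], [-22.0, 46.0], [-17.0, 43.0], [-12.0, 40.0], [-7.0, 38.0]]
tilt deg (+ = +x end up) 29.7
side s15 t 19.45 tcp [0.5485 0.1472 0.4023] rot [-8.9960e+01  1.0000e-02  1.0841e+02] F [-0.2 -0.9 -1.6] M [-0.05  0.1   0.07] w 0.0235
top t15 t 19.5 tcp [0.5486 0.1472 0.4024] rot [-89.98   0.   108.42] F [-0.3  0.5 -2.8] M [-0.01  0.1   0.03] w 0.0238
pred tip [0.5326 0.1945 0.2223] px [[326.9 144.2]] handle [[324.  117.8]] socket [[327.5 158.5]]
top tip px [[274.0022151  208.26634491]] [[272.71628699 210.09018761]]
```

View pics/s15c.png

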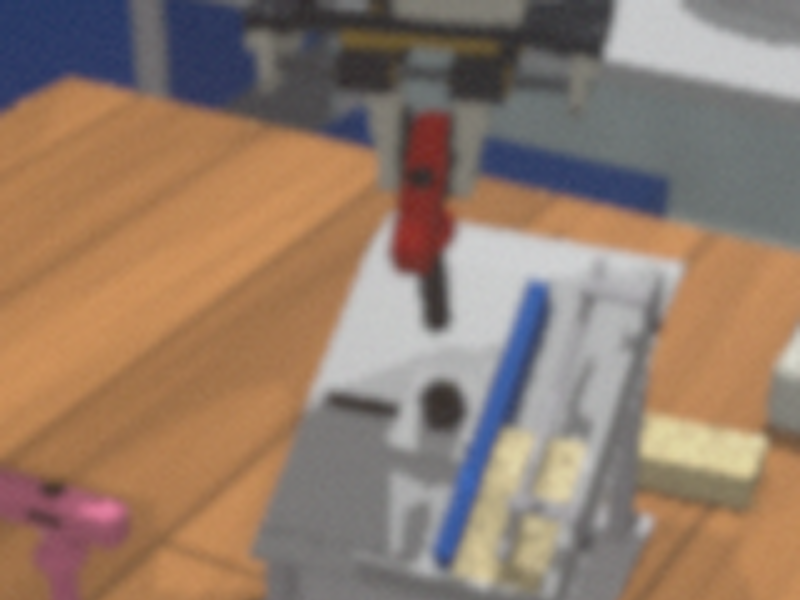

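View pics/t15c.png

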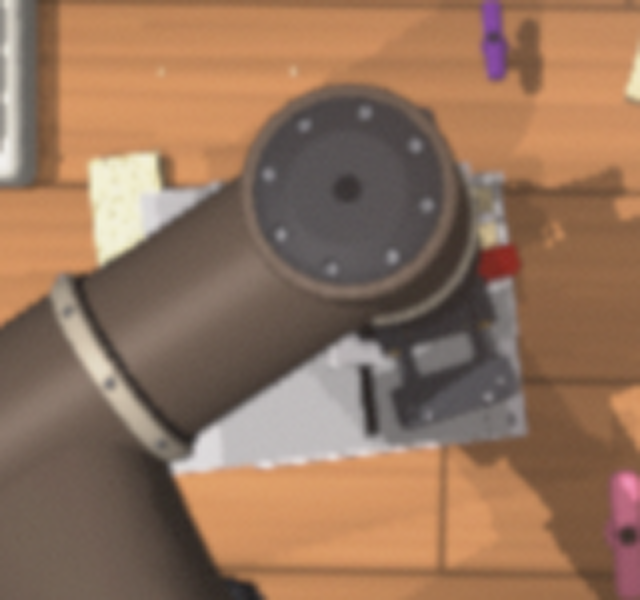

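View pics/w15.png

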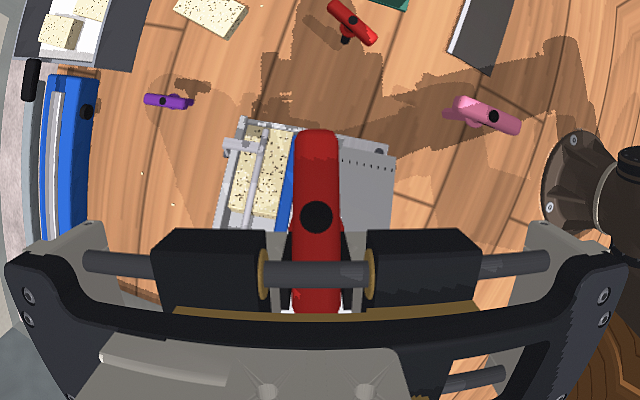

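Tip (327,145) and screw head (328,160) line up in the side view as predicted. Descending towards the socket.

Call:
{"fn": "apply_moves", "kwargs": {
  "rows": [
    [[0, 0.012, 0], 0],
    [[0, 0.027, 0], 0],
    [[0, 0.041, 0], 0],
    [[0.004, 0.048, -0.0007], 0],
    [[0.0079, 0.055, -0.0014], 0],
    [[0.0079, 0.055, -0.0014], 0]
  ],
  "grip_force": 15
}}

```text
time_s: 20.3
tcp_pos: [0.5473, 0.1558, 0.3472]
eef_rot: [-90.0, 0.0, 108.5]
contact_force: [0.3, -0.2, -1.9]
gripper_width: 0.024
```

```bash
python3 snap.py side:s16; python3 - <<'E'
from h import *
c=load("s16"); Rt,p=R.from_euler('xyz',c["st_rot"],degrees=True).as_matrix(),c["st_pos"]
tip=Rt@np.array([.050,.180,0])+p; print("pred tip",tip.round(4),"px",proj(c,tip).round(1),"socket",proj(c,[.531,.205,.164]).round(1))
cv2.imwrite("pics/s16c.png",cv2.resize(c["pixels"][110:190,280:380],(800,640),interpolation=cv2.INTER_CUBIC)[:600])
E
```

```text
side s16 t 20.3 tcp [0.5473 0.1558 0.3472] rot [-8.9960e+01  1.0000e-02  1.0854e+02] F [ 0.3 -0.2 -1.9] M [-0.02  0.12  0.02] w 0.024
pred tip [0.5312 0.2031 0.1672] px [[327.3 157.9]] socket [[327.5 158.5]]
```

View pics/s16c.png

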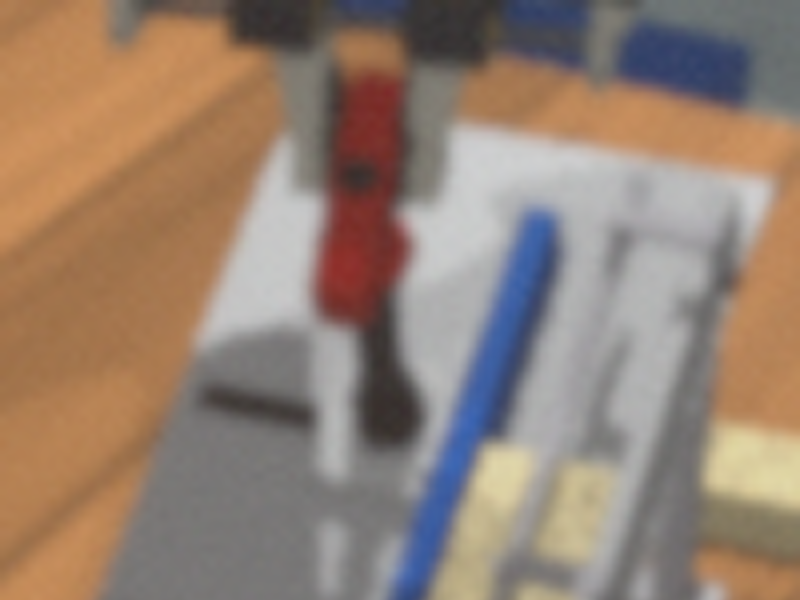

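Call:
{"fn": "apply_moves", "kwargs": {
  "rows": [
    [[0.001, 0.0017, -0.0002], 0],
    [[0.002, 0.0035, -0.0003], 0],
    [[0.003, 0.0052, -0.0005], 0],
    [[0.0039, 0.007, -0.0007], 0],
    [[0.0039, 0.007, -0.0007], 0]
  ]
}}

```text
time_s: 20.98
tcp_pos: [0.5469, 0.1595, 0.3404]
eef_rot: [-90.0, -0.0, 108.5]
contact_force: [1.0, -1.5, -2.3]
gripper_width: 0.0239
```

Call:
{"fn": "apply_moves", "kwargs": {
  "rows": [
    [[0.001, 0.0017, -0.0002], 0],
    [[0.002, 0.0035, -0.0003], 0],
    [[0.002, 0.0035, -0.0003], 0]
  ]
}}

```text
time_s: 21.35
tcp_pos: [0.5465, 0.1615, 0.3369]
eef_rot: [-90.0, -0.0, 108.5]
contact_force: [1.5, -0.2, -3.4]
gripper_width: 0.0241
```

Call:
{"fn": "apply_moves", "kwargs": {
  "rows": [
    [[0.001, 0.0017, -0.0002], 0],
    [[0.002, 0.0035, -0.0003], 0],
    [[0.002, 0.0035, -0.0003], 0]
  ]
}}

```text
time_s: 21.72
tcp_pos: [0.5464, 0.1628, 0.335]
eef_rot: [-90.1, 0.1, 108.5]
contact_force: [1.1, -3.3, 5.4]
gripper_width: 0.0241
```

Call:
{"fn": "apply_moves", "kwargs": {
  "rows": [
    [[0, 0, 0.0008], -2.5],
    [[0, 0, 0.0016], -5],
    [[0.0005, 0.001, 0.0015], -5],
    [[0.001, 0.0017, 0.0014], -5],
    [[0.001, 0.0017, 0.0014], -5]
  ],
  "grip_force": 8
}}

```text
time_s: 22.35
tcp_pos: [0.5459, 0.1637, 0.3345]
eef_rot: [-90.3, 0.1, 113.5]
contact_force: [1.8, -3.4, 10.4]
gripper_width: 0.0244
```

```bash
python3 tilt.py w17; python3 snap.py side:s17; python3 - <<'E'
from geo import *
w=load("w17");s=wst(w);Rt,p=wpose(s);g=w["pixels"].max(2)
m=mask(w,(0,150,60),(8,255,255),(270,80,365,300)); k,l,st,ce=cv2.connectedComponentsWithStats(m); i=1+np.argmax(st[1:,4]); hull=np.zeros_like(g); cv2.fillConvexPoly(hull,cv2.convexHull(np.argwhere(l==i)[:,::-1].astype(np.int32)),1)
k,l,st,ce=cv2.connectedComponentsWithStats(((g<60)&(hull>0)).astype(np.uint8)); j=1+np.argmax(st[1:,4]); uv=np.argwhere(l==j)[:,::-1]; P=np.median(wpts(w,uv),0)
print("dot tool",((P-p)@Rt).round(4),"world",P.round(4),"rel socket floor in U,Y,N",(uvc(P)-uvc(np.array([.5301,.2109,.1536]))).round(4),"want 0,0,.153")
cv2.imwrite("pics/s17c.png",cv2.resize(load("s17")["pixels"][110:190,280:380],(800,640),interpolation=cv2.INTER_CUBIC)[:600])
E
```

```text
wrist w17 t 22.35 tcp [0.5459 0.1637 0.3345] rot [-9.0270e+01  8.0000e-02  1.1349e+02] F [ 1.8 -3.4 10.4] M [-1.16 -0.84 -0.08] w 0.0244
[[-67.0, 69.0], [-62.0, 66.0], [-57.0, 63.0], [-52.0, 60.0], [-47.0, 58.0], [-42.0, 55.0], [-37.0, 52.0], [-32.0, 50.0], [-27.0, 48.0], [-22.0, 44.0], [-17.0, 42.0], [-12.0, 39.0], [-7.0, 37.0]]
tilt deg (+ = +x end up) 28.1
side s17 t 22.4 tcp [0.5459 0.1637 0.3346] rot [-9.0280e+01  8.0000e-02  1.1349e+02] F [ 2.6 -3.5  9.4] M [-1.13 -0.77 -0.07] w 0.0248
dot tool [-0.0246  0.0459  0.0008] world [0.5552 0.1408 0.2886] rel socket floor in U,Y,N [[ 0.0043 -0.0145  0.1534]] want 0,0,.153
```

View pics/s17c.png

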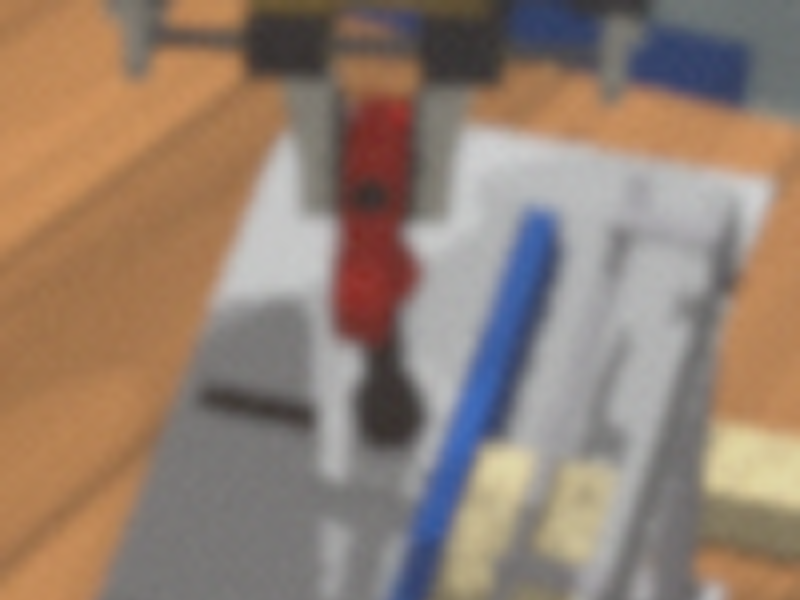

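View pics/w17.png

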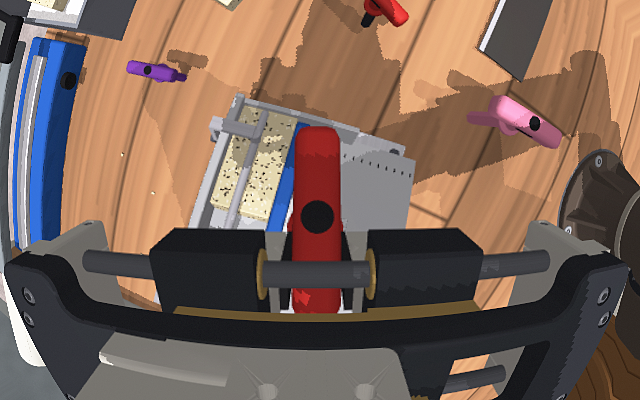

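Call:
{"fn": "apply_moves", "kwargs": {
  "rows": [
    [[0, 0.0005, 0.002], 0],
    [[-0.0005, 0.001, 0.004], 0],
    [[-0.0005, 0.001, 0.006], 0],
    [[-0.001, 0.0015, 0.0085], 0],
    [[-0.001, 0.0015, 0.0085], 0]
  ],
  "grip_force": 5
}}

```text
time_s: 23.08
tcp_pos: [0.5372, 0.1594, 0.3312]
eef_rot: [-90.1, 0.0, 113.5]
contact_force: [0.9, -1.6, 5.4]
gripper_width: 0.0265
```

```bash
cat > dot.py <<'E'
import sys
from geo import *
from snap import snap
n=sys.argv[1]; snap("wrist",n)
w=load(n);s=wst(w);Rt,p=wpose(s);g=w["pixels"].max(2)
m=mask(w,(0,150,60),(8,255,255),(270,80,365,300)); k,l,st,ce=cv2.connectedComponentsWithStats(m); i=1+np.argmax(st[1:,4]); uvr=np.argwhere(l==i)[:,::-1]; hull=np.zeros_like(g); cv2.fillConvexPoly(hull,cv2.convexHull(uvr.astype(np.int32)),1)
k,l,st,ce=cv2.connectedComponentsWithStats(((g<60)&(hull>0)).astype(np.uint8)); j=1+np.argmax(st[1:,4]); uv=np.argwhere(l==j)[:,::-1]; P=np.median(wpts(w,uv),0)
r=(uvc(P)-uvc(np.array([.5301,.2109,.1536])))[0]
print("dot tool",((P-p)@Rt).round(4),"rel floor U,Y,N",r.round(4),"axis tilt deg U,Y",np.degrees(r[:2]/.153).round(1))
# handle direction: only upper-surface points, rows away from dot
Q=uvc(wpts(w,uvr))-uvc(P); Q=Q[(abs(Q[:,2])<.012)&(np.hypot(Q[:,0],Q[:,1])<.075)]
d=np.linalg.svd(Q[:,:2]-Q[:,:2].mean(0),full_matrices=False)[2][0]; d*=np.sign(d[0]); print("handle angle from U in bed:",np.degrees(np.arctan2(d[1],d[0])).round(1))
E
python3 dot.py w18; python3 tilt.py w18b | tail -1
```

```text
wrist w18 t 23.07 tcp [0.5372 0.1594 0.3312] rot [-9.007e+01  1.000e-02  1.135e+02] F [ 0.9 -1.6  5.4] M [-0.6  -0.36  0.01] w 0.0265
dot tool [-0.0257  0.0445  0.0019] rel floor U,Y,N [-0.0003 -0.0043  0.1539] axis tilt deg U,Y [-0.1 -1.6]
handle angle from U in bed: 12.2
tilt deg (+ = +x end up) 29.0
```

```bash
cat > turn.py <<'E'
import sys
from geo import *
from plant import get_state
phi0=float(sys.argv[1]); steps=[float(a) for a in sys.argv[2:]]
s=get_state();Rt,p=wpose(s); tip=np.array([.5301,.2109,.1536]); C=tip+.139*N
h=lambda f: np.cos(np.radians(f))*U+np.sin(np.radians(f))*Y
az=lambda f: np.degrees(np.arctan2(h(f)[1],h(f)[0]))
o=p-C; x0=Rt[:,0]; print("TCP-C in tool",(o@Rt).round(4),"tool yaw",s["eef_rot"][2].round(1),"az(phi0)",az(phi0).round(1))
d=.020; e=p-(C+d*h(phi0)); print("resid",e.round(4))
for f in steps:
    T=C+d*h(f)+e; print(f,"shift",((T-p)@Rt).round(4),"yaw cmd",(az(phi0)-az(f)).round(1))
E
python3 turn.py 12.2 8 4 0 -4 -8 -12 -16 -20 -24 -28 -32 -36 -40 -44
```

```text
TCP-C in tool [ 0.0171 -0.0572 -0.0041] tool yaw 113.5 az(phi0) 112.5
resid [0.0036 0.0012 0.0474]
8.0 shift [-0.0002 -0.0001 -0.0015] yaw cmd 4.8
4.0 shift [-0.0004 -0.0002 -0.0028] yaw cmd 9.4
0.0 shift [-0.0007 -0.0002 -0.0042] yaw cmd 14.0
-4.0 shift [-0.0011 -0.0002 -0.0055] yaw cmd 18.6
-8.0 shift [-0.0016 -0.0001 -0.0068] yaw cmd 23.2
-12.0 shift [-0.0022  0.     -0.0081] yaw cmd 27.8
-16.0 shift [-0.0028  0.0002 -0.0093] yaw cmd 32.3
-20.0 shift [-0.0035  0.0004 -0.0105] yaw cmd 36.8
-24.0 shift [-0.0043  0.0007 -0.0117] yaw cmd 41.2
-28.0 shift [-0.0051  0.001  -0.0127] yaw cmd 45.6
-32.0 shift [-0.006   0.0013 -0.0137] yaw cmd 49.8
-36.0 shift [-0.007   0.0017 -0.0147] yaw cmd 54.0
-40.0 shift [-0.008   0.0021 -0.0155] yaw cmd 58.1
-44.0 shift [-0.009   0.0026 -0.0163] yaw cmd 62.1
```

Key is seated (axis within about 2°, depth right). Turning the first half.

Call:
{"fn": "apply_moves", "kwargs": {
  "rows": [
    [[0, 0, 0], 0],
    [[-0.0002, 0, -0.0015], 4.8],
    [[-0.0004, 0, -0.0028], 9.4],
    [[-0.0007, 0, -0.0042], 14],
    [[-0.0011, 0, -0.0055], 18.6],
    [[-0.0016, 0, -0.0068], 23.2],
    [[-0.0022, 0, -0.0081], 27.8],
    [[-0.0022, 0, -0.0081], 27.8]
  ],
  "grip_force": 15
}}

```text
time_s: 24.18
tcp_pos: [0.544, 0.1606, 0.3294]
eef_rot: [-89.8, 0.1, 85.7]
contact_force: [-4.0, -0.5, 1.8]
gripper_width: 0.026
```

```bash
python3 dot.py w19
```

```text
wrist w19 t 24.18 tcp [0.544  0.1606 0.3294] rot [-8.979e+01  7.000e-02  8.574e+01] F [-4.  -0.5  1.8] M [-0.12  2.18  0.33] w 0.026
dot tool [-0.0271  0.0435 -0.0021] rel floor U,Y,N [-0.002  -0.0022  0.154 ] axis tilt deg U,Y [-0.8 -0.8]
handle angle from U in bed: -8.2
```

View pics/w19.png

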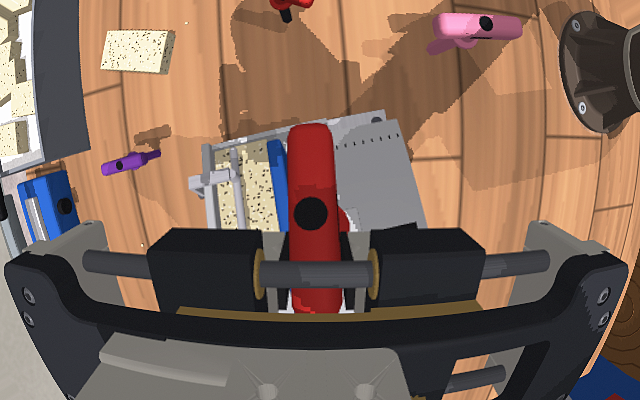

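```bash
python3 turn.py -12 -16 -20 -24 -28 -32 -36 -40 -44 -48 -52
```

```text
TCP-C in tool [ 0.0186 -0.0555 -0.0022] tool yaw 85.8 az(phi0) 84.7
resid [0.0022 0.0011 0.0457]
-16.0 shift [ 0.      0.0002 -0.0014] yaw cmd 4.5
-20.0 shift [-0.0001  0.0004 -0.0028] yaw cmd 9.0
-24.0 shift [-0.0002  0.0006 -0.0041] yaw cmd 13.4
-28.0 shift [-0.0005  0.0009 -0.0055] yaw cmd 17.8
-32.0 shift [-0.0008  0.0013 -0.0068] yaw cmd 22.0
-36.0 shift [-0.0012  0.0017 -0.0081] yaw cmd 26.2
-40.0 shift [-0.0017  0.0021 -0.0093] yaw cmd 30.3
-44.0 shift [-0.0022  0.0026 -0.0105] yaw cmd 34.3
-48.0 shift [-0.0029  0.0031 -0.0116] yaw cmd 38.3
-52.0 shift [-0.0036  0.0036 -0.0127] yaw cmd 42.1
```

Call:
{"fn": "apply_moves", "kwargs": {
  "rows": [
    [[0, 0.0002, -0.0014], 4.5],
    [[-0.0001, 0.0004, -0.0028], 9],
    [[-0.0002, 0.0006, -0.0041], 13.4],
    [[-0.0005, 0.0009, -0.0055], 17.8],
    [[-0.0008, 0.0013, -0.0068], 22],
    [[-0.0012, 0.0017, -0.0081], 26.2],
    [[-0.0012, 0.0017, -0.0081], 26.2]
  ],
  "grip_force": 20
}}

```text
time_s: 25.1
tcp_pos: [0.5527, 0.1591, 0.3283]
eef_rot: [-89.9, 0.0, 59.6]
contact_force: [-4.3, 0.8, 1.7]
gripper_width: 0.0299
```

```bash
python3 dot.py w20
```

```text
wrist w20 t 25.1 tcp [0.5527 0.1591 0.3283] rot [-8.992e+01  3.000e-02  5.962e+01] F [-4.3  0.8  1.7] M [0.47 2.17 0.34] w 0.0299
dot tool [-0.0268  0.0422 -0.0049] rel floor U,Y,N [-0.0017 -0.0017  0.154 ] axis tilt deg U,Y [-0.6 -0.6]
handle angle from U in bed: -30.8
```

```bash
python3 turn.py -36 -40 -44 -48 -52 -56
```

```text
TCP-C in tool [ 0.0209 -0.0543 -0.0021] tool yaw 59.7 az(phi0) 58.5
resid [0.0029 0.0014 0.0462]
-40.0 shift [ 0.0001  0.0004 -0.0013] yaw cmd 4.1
-44.0 shift [ 0.0001  0.0009 -0.0026] yaw cmd 8.1
-48.0 shift [ 0.0001  0.0014 -0.0039] yaw cmd 12.1
-52.0 shift [-0.0001  0.0019 -0.0052] yaw cmd 15.9
-56.0 shift [-0.0003  0.0025 -0.0065] yaw cmd 19.7
```

Call:
{"fn": "apply_moves", "kwargs": {
  "rows": [
    [[0.0001, 0.0004, -0.0013], 4.1],
    [[0.0001, 0.0009, -0.0026], 8.1],
    [[0.0001, 0.0012, -0.0034], 10],
    [[0.0001, 0.0012, -0.0034], 10]
  ],
  "grip_force": 25
}}

```text
time_s: 25.65
tcp_pos: [0.5559, 0.1575, 0.3272]
eef_rot: [-89.9, 0.0, 49.6]
contact_force: [-4.6, 1.1, 0.5]
gripper_width: 0.0308
```

```bash
python3 dot.py w21
```

```text
wrist w21 t 25.65 tcp [0.5559 0.1575 0.3272] rot [-8.995e+01  2.000e-02  4.964e+01] F [-4.6  1.1  0.5] M [0.8  2.35 0.32] w 0.0308
dot tool [-0.0267  0.0412 -0.0057] rel floor U,Y,N [-0.0017 -0.0013  0.1539] axis tilt deg U,Y [-0.6 -0.5]
handle angle from U in bed: -40.7
```

Call:
{"fn": "apply_moves", "kwargs": {
  "rows": [
    [[0.0001, 0.0005, -0.0013], 4],
    [[0.0001, 0.001, -0.0026], 8],
    [[0.0001, 0.001, -0.0026], 8]
  ]
}}

```text
time_s: 26.08
tcp_pos: [0.5582, 0.1559, 0.3263]
eef_rot: [-90.0, -0.0, 41.6]
contact_force: [-4.8, 1.5, 1.2]
gripper_width: 0.0314
```

```bash
python3 dot.py w22
```

```text
wrist w22 t 26.07 tcp [0.5582 0.1559 0.3263] rot [-89.97  -0.    41.63] F [-4.8  1.5  1.2] M [1.08 2.14 0.29] w 0.0314
dot tool [-0.0265  0.0401 -0.0061] rel floor U,Y,N [-0.0013 -0.0008  0.1539] axis tilt deg U,Y [-0.5 -0.3]
handle angle from U in bed: -49.1
```

Call:
{"fn": "apply_moves", "kwargs": {
  "rows": [
    [[0.0002, 0.0006, -0.0013], 4],
    [[0.0003, 0.0012, -0.0026], 8],
    [[0.0003, 0.0012, -0.0026], 8]
  ]
}}

```text
time_s: 26.5
tcp_pos: [0.5602, 0.1541, 0.3252]
eef_rot: [-90.0, 0.0, 33.6]
contact_force: [-5.1, 2.1, 2.1]
gripper_width: 0.0326
```

```bash
python3 dot.py w23
```

```text
wrist w23 t 26.5 tcp [0.5602 0.1541 0.3252] rot [-8.998e+01  1.000e-02  3.363e+01] F [-5.1  2.1  2.1] M [0.94 2.18 0.48] w 0.0326
dot tool [-0.0261  0.039  -0.0073] rel floor U,Y,N [-0.0016 -0.0007  0.1539] axis tilt deg U,Y [-0.6 -0.3]
handle angle from U in bed: -55.5
```

Call:
{"fn": "apply_moves", "kwargs": {
  "rows": [
    [[0.0002, 0.0006, -0.0013], 4],
    [[0.0003, 0.0012, -0.0026], 8],
    [[0.0003, 0.0012, -0.0026], 8]
  ]
}}

```text
time_s: 26.92
tcp_pos: [0.5619, 0.152, 0.3239]
eef_rot: [-90.0, 0.0, 25.7]
contact_force: [-5.0, 1.4, -0.9]
gripper_width: 0.032
```

```bash
python3 dot.py w24
```

```text
wrist w24 t 26.93 tcp [0.5619 0.152  0.3239] rot [-8.999e+01  2.000e-02  2.566e+01] F [-5.   1.4 -0.9] M [0.89 1.97 0.53] w 0.032
dot tool [-0.0257  0.0379 -0.0082] rel floor U,Y,N [-0.0017 -0.0006  0.1539] axis tilt deg U,Y [-0.6 -0.2]
handle angle from U in bed: -62.5
```

Call:
{"fn": "apply_moves", "kwargs": {
  "rows": [
    [[0.0002, 0.0006, -0.0013], 4],
    [[0.0004, 0.0012, -0.0026], 8],
    [[0.0004, 0.0012, -0.0026], 8]
  ]
}}

```text
time_s: 27.35
tcp_pos: [0.5637, 0.1498, 0.3226]
eef_rot: [-90.0, -0.0, 17.6]
contact_force: [-1.3, 2.0, -3.9]
gripper_width: 0.0326
```

```bash
python3 dot.py w25; python3 snap.py side:s25; python3 - <<'E'
from h import *
cv2.imwrite("pics/s25c.png",cv2.resize(load("s25")["pixels"][110:190,280:380],(800,640),interpolation=cv2.INTER_CUBIC)[:600])
E
```

```text
wrist w25 t 27.35 tcp [0.5637 0.1498 0.3226] rot [-8.999e+01 -1.000e-02  1.762e+01] F [-1.3  2.  -3.9] M [0.81 0.88 0.04] w 0.0326
dot tool [-0.0256  0.0358 -0.0079] rel floor U,Y,N [-0.0002 -0.0002  0.154 ] axis tilt deg U,Y [-0.1 -0.1]
handle angle from U in bed: -73.0
side s25 t 27.4 tcp [0.5637 0.1499 0.3227] rot [-8.999e+01 -2.000e-02  1.765e+01] F [-1.8  1.9 -3.1] M [0.84 0.95 0.01] w 0.0324
```

View pics/w25.png

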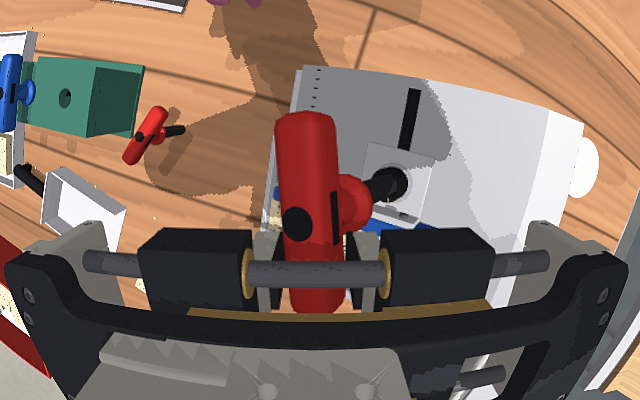

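View pics/s25c.png

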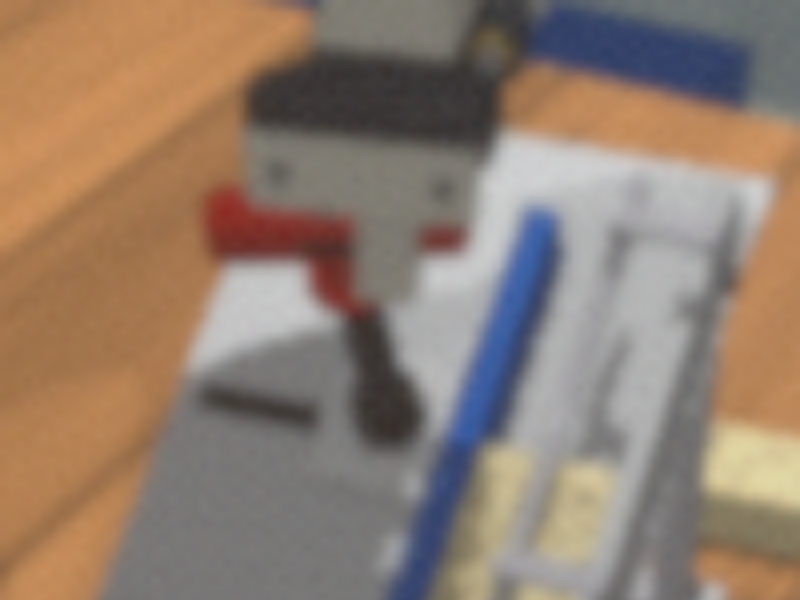

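```bash
python3 - <<'E'
from geo import *
w=load("w25");s=wst(w)
S=np.array([.531,.205,.164])
print("S px",wproj(w,s,S))
cv2.imwrite("pics/w25h.png",cv2.resize(np.clip(w["pixels"][140:230,330:440].astype(float)*2.5,0,255).astype(np.uint8),(770,630)[:2],interpolation=cv2.INTER_CUBIC)[:600])
box=np.zeros((400,640),bool); box[160:212,365:420]=1
mk=(w["pixels"][...,2].astype(int)-w["pixels"][...,0]>30)&box&(w["pixels"][...,1]>40); uvm=np.argwhere(mk)[:,::-1]; print(uvm[:20], [w["pixels"][v,u].tolist() for u,v in uvm[:20]])
for u,v in uvm: 
    q=(uvc(onplane(*wray(w,s,u,v),.033))-uvc(S))[0]; print(u,v,(q*1000).round(1),np.degrees(np.arctan2(q[1],q[0])).round(1))
E
```

```text
S px [[388.55352435 184.70475167]]
[[365 193]
 [365 194]
 [365 195]
 [366 195]
 [365 196]
 [366 196]
 [365 197]
 [366 197]
 [365 198]
 [366 198]
 [387 198]
 [388 198]
 [365 199]
 [366 199]
 [367 199]
 [387 199]
 [388 199]
 [365 200]
 [366 200]
 [367 200]] [[38, 41, 162], [40, 42, 163], [42, 45, 167], [40, 42, 163], [45, 48, 169], [40, 41, 163], [45, 47, 171], [42, 44, 165], [44, 48, 170], [43, 45, 167], [40, 92, 115], [46, 114, 143], [44, 47, 169], [42, 45, 167], [42, 43, 163], [49, 123, 153], [60, 154, 191], [44, 46, 169], [44, 47, 169], [42, 45, 166]]
365 193 [-19.2 -12.6   0.1] -146.7
365 194 [-19.  -13.5   0.1] -144.7
365 195 [-18.8 -14.4   0.1] -142.7
366 195 [-17.9 -14.1   0.1] -141.8
365 196 [-18.7 -15.2   0.1] -140.8
366 196 [-17.8 -15.    0.1] -139.8
365 197 [-18.5 -16.1   0.1] -138.9
366 197 [-17.6 -15.9   0.1] -137.9
365 198 [-18.3 -17.    0.1] -137.1
366 198 [-17.4 -16.7   0.1] -136.1
387 198 [  1.2 -11.5   0.1] -84.0
388 198 [  2.1 -11.3   0.1] -79.5
365 199 [-18.1 -17.9   0.1] -135.4
366 199 [-17.2 -17.6   0.1] -134.3
367 199 [-16.3 -17.3   0.1] -133.2
387 199 [  1.4 -1
[... 918 characters left out ...]

365 205 [-16.9 -23.1   0.1] -126.3
366 205 [-16.  -22.8   0.1] -125.1
367 205 [-15.1 -22.6   0.1] -123.8
368 205 [-14.2 -22.3   0.1] -122.5
372 205 [-10.6 -21.3   0.1] -116.5
365 206 [-16.7 -24.    0.1] -124.9
366 206 [-15.8 -23.7   0.1] -123.7
367 206 [-14.9 -23.4   0.1] -122.5
368 206 [-14.  -23.2   0.1] -121.2
372 206 [-10.4 -22.1   0.1] -115.2
365 207 [-16.6 -24.9   0.1] -123.7
366 207 [-15.6 -24.6   0.1] -122.5
367 207 [-14.7 -24.3   0.1] -121.2
372 207 [-10.2 -23.    0.1] -114.0
365 208 [-16.4 -25.7   0.1] -122.4
366 208 [-15.4 -25.5   0.1] -121.2
367 208 [-14.5 -25.2   0.1] -120.0
368 208 [-13.6 -24.9   0.1] -118.7
366 209 [-15.3 -26.4   0.1] -120.1
365 210 [-16.  -27.5   0.1] -120.1
```

View pics/w25h.png

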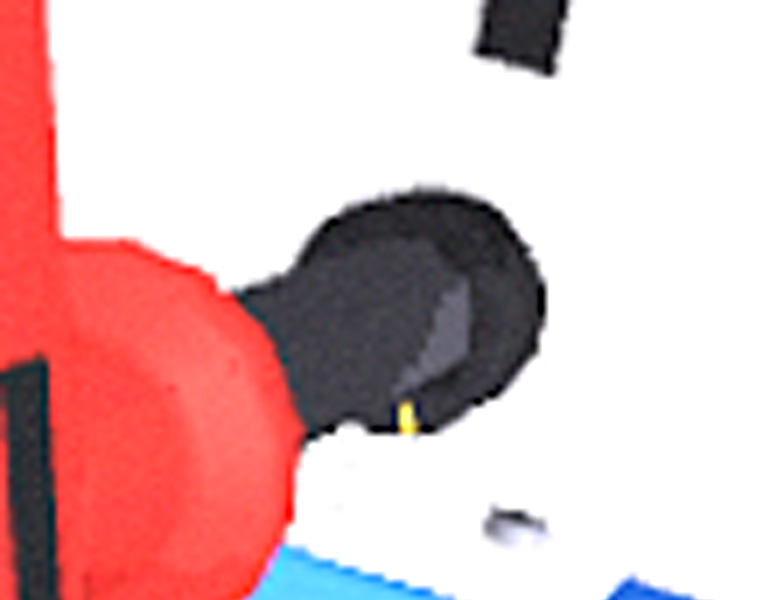

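Call:
{"fn": "apply_moves", "kwargs": {
  "rows": [
    [[0.0002, 0.0005, -0.0013], 4],
    [[0.0004, 0.001, -0.0026], 8],
    [[0.0004, 0.001, -0.0026], 8]
  ]
}}

```text
time_s: 27.82
tcp_pos: [0.5646, 0.1475, 0.3215]
eef_rot: [-90.0, 0.0, 9.6]
contact_force: [-2.2, 2.0, -4.4]
gripper_width: 0.0326
```

```bash
python3 dot.py w26;  cat > mark.py <<'E'
import sys
from geo import *
w=load(sys.argv[1]);s=wst(w)
S=np.array([.531,.205,.164]); c=wproj(w,s,S)[0]; Q=[]
for v in range(int(c[1])-28,int(c[1])+28):
    for u in range(int(c[0])-28,int(c[0])+28):
        b,g,r=[int(x) for x in w["pixels"][v,u]]
        if g-b>35 and r-b>45 and g>.6*r:
            q=(uvc(onplane(*wray(w,s,u,v),.033))-uvc(S))[0]
            if 6<np.hypot(q[0],q[1])*1000<17: Q.append(q)
Q=np.array(Q); 
if len(Q): m=Q.mean(0); print("mark n",len(Q),(m*1000).round(1),"ang",np.degrees(np.arctan2(m[1],m[0])).round(1))
else: print("no mark")
u,v=c.astype(int); cv2.imwrite(f"pics/{sys.argv[1]}m.png",cv2.resize(np.clip(w["pixels"][v-30:v+30,u-35:u+35].astype(float)*2.5,0,255).astype(np.uint8),(700,600),interpolation=cv2.INTER_CUBIC))
E
for i in 22 23 24 25 26; do python3 mark.py w$i; done
```

```text
wrist w26 t 27.82 tcp [0.5646 0.1475 0.3215] rot [-8.999e+01  4.000e-02  9.610e+00] F [-2.2  2.  -4.4] M [0.92 1.12 0.09] w 0.0326
dot tool [-0.025   0.0339 -0.0076] rel floor U,Y,N [0.0012 0.0002 0.154 ] axis tilt deg U,Y [0.5 0.1]
handle angle from U in bed: -83.1
mark n 6 [  2.3 -12.6   0.1] ang -79.8
mark n 7 [  2.4 -12.9   0.1] ang -79.3
mark n 8 [  2.2 -12.7   0.1] ang -80.1
mark n 8 [  1.9 -12.6   0.1] ang -81.3
mark n 7 [  2.6 -13.    0.1] ang -78.5
```

View pics/w26m.png

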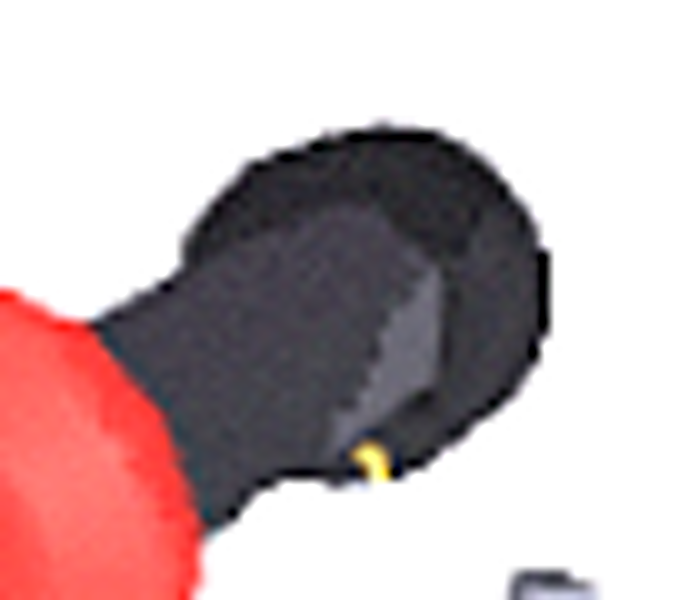

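```bash
for i in 4 18 19 20 21; do python3 mark.py w$i; done; python3 turn.py -84 -80 -76 -72 -68 -64 -60 -56 -52 -49
```

```text
mark n 7 [ 9.9 -4.2  0.1] ang -23.2
no mark
no mark
no mark
no mark
TCP-C in tool [ 0.0247 -0.0476  0.0012] tool yaw 9.7 az(phi0) 13.7
resid [0.0048 0.0006 0.0465]
-80.0 shift [-0.0002 -0.0007  0.0012] yaw cmd -3.5
-76.0 shift [-0.0004 -0.0014  0.0024] yaw cmd -7.0
-72.0 shift [-0.0008 -0.002   0.0036] yaw cmd -10.5
-68.0 shift [-0.0013 -0.0027  0.0047] yaw cmd -14.1
-64.0 shift [-0.0018 -0.0033  0.0058] yaw cmd -17.7
-60.0 shift [-0.0024 -0.004   0.0069] yaw cmd -21.4
-56.0 shift [-0.0032 -0.0045  0.0079] yaw cmd -25.1
-52.0 shift [-0.004  -0.0051  0.0089] yaw cmd -28.9
-49.0 shift [-0.0046 -0.0055  0.0096] yaw cmd -31.8
```

```bash
cat > mark2.py <<'E'
import sys
from geo import *
from scipy.optimize import least_squares
for n in sys.argv[1:]:
    w=load(n);s=wst(w); S=np.array([.531,.205,.164]); c=wproj(w,s,S)[0]
    g=w["pixels"].max(2); 
    # outward rays: boundary where dark->light along directions in bed plane, angles
    E=[]
    for a in np.radians(np.arange(-180,180,4)):
        prev=None
        rs=np.arange(.010,.022,.00025); P=S+np.outer(rs,np.cos(a)*U+np.sin(a)*Y) if 0 else np.array([S+r*(np.cos(a)*U+np.sin(a)*Y) for r in rs])
        px=wproj(w,s,P); val=cv2.remap(g,px[:,0].astype(np.float32).reshape(1,-1),px[:,1].astype(np.float32).reshape(1,-1),cv2.INTER_LINEAR)[0].astype(float)
        col=w["pixels"][px[:,1].round().astype(int),px[:,0].round().astype(int)].astype(int)
        k=np.argmax(val>75)
        if val[k]>75 and k>0 and abs(col[k,2]-col[k,0])<40 and val[min(k+4,len(val)-1)]>90: E.append((np.degrees(a),rs[k]*np.cos(a),rs[k]*np.sin(a)))
    E=np.array(E)
    f=least_squares(lambda x:np.hypot(E[:,1]-x[0],E[:,2]-x[1])-.015,[0,0],loss="soft_l1",f_scale=.0004)
    Q=[]
    for v in range(int(c[1])-28,int(c[1])+28):
        for u in range(int(c[0])-28,int(c[0])+28):
            b,gg,r=[int(x) for x in w["pixels"][v,u]]
            if gg-b>35 and r-b>45 and gg>.6*r:
                q=(uvc(onplane(*wray(w,s,u,v),.033))-uvc(S))[0][:2]
                if 6<np.hypot(*q)*1000<18: Q.append(q)
    m=np.mean(Q,0)-f.x if Q else None
    print(n,len(E),"circle centre mm",(f.x*1000).round(2),"mark",None if m is None else ((m*1000).round(1),np.degrees(np.arctan2(m[1],m[0])).round(1)))
E
python3 mark2.py w4 w22 w23 w24 w25 w26
```

```text
w4 88 circle centre mm [-1.09 -0.74] mark (array([11. , -3.5]), np.float64(-17.6))
w22 63 circle centre mm [-0.25  0.92] mark (array([  2.5, -13.5]), np.float64(-79.5))
w23 70 circle centre mm [-0.04  1.19] mark (array([  2.5, -14.1]), np.float64(-80.0))
w24 74 circle centre mm [-0.03  1.16] mark (array([  2.2, -13.9]), np.float64(-80.8))
w25 76 circle centre mm [0.32 1.25] mark (array([  1.6, -13.9]), np.float64(-83.3))
w26 78 circle centre mm [0.69 1.43] mark (array([  1.9, -14.4]), np.float64(-82.3))
```

The mark moved from -17.6° to about -81° (1.1 rad). It then stayed put through three more turn commands, so the screw is at its stop and tight. Extracting along the screw axis.

Call:
{"fn": "apply_moves", "kwargs": {
  "rows": [
    [[0, 0, 0.001], -3],
    [[0, -0.0035, -0.001], -3],
    [[0, -0.007, -0.003], -3],
    [[0, -0.0105, -0.005], -3],
    [[0, -0.014, -0.007], -3],
    [[0, -0.0175, -0.009], -3]
  ],
  "grip_force": 12
}}

```text
time_s: 28.62
tcp_pos: [0.5651, 0.1398, 0.337]
eef_rot: [-89.9, 0.2, 12.6]
contact_force: [-2.6, 5.1, -7.5]
gripper_width: 0.0323
```

```bash
python3 dot.py w27; python3 mark2.py w27; python3 snap.py side:s27; python3 - <<'E'
from h import *
cv2.imwrite("pics/s27c.png",cv2.resize(load("s27")["pixels"][110:190,280:380],(800,640),interpolation=cv2.INTER_CUBIC)[:600])
E
```

```text
wrist w27 t 28.62 tcp [0.5651 0.1398 0.337 ] rot [-89.88   0.21  12.59] F [-2.6  5.1 -7.5] M [ 2.31  0.94 -0.01] w 0.0323
dot tool [-0.0293  0.0531 -0.0053] rel floor U,Y,N [-0.0065  0.0049  0.1543] axis tilt deg U,Y [-2.4  1.8]
handle angle from U in bed: -84.6
w27 74 circle centre mm [0.52 1.09] mark (array([  1.6, -13.8]), np.float64(-83.3))
side s27 t 28.68 tcp [0.5658 0.1394 0.3384] rot [-8.991e+01  8.000e-02  1.260e+01] F [-2.2  6.5 -6.4] M [ 2.18  0.92 -0.01] w 0.0311
```

View pics/w27.png

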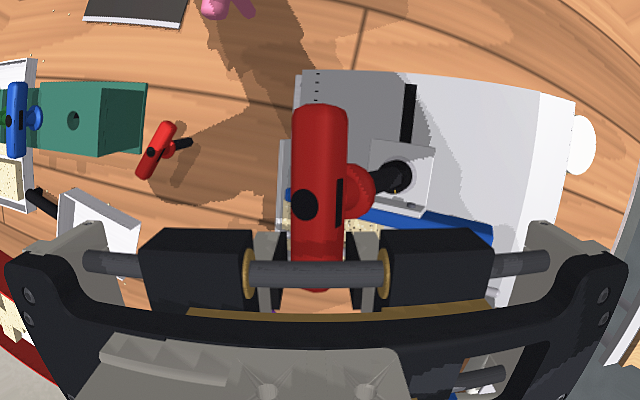

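View pics/s27c.png

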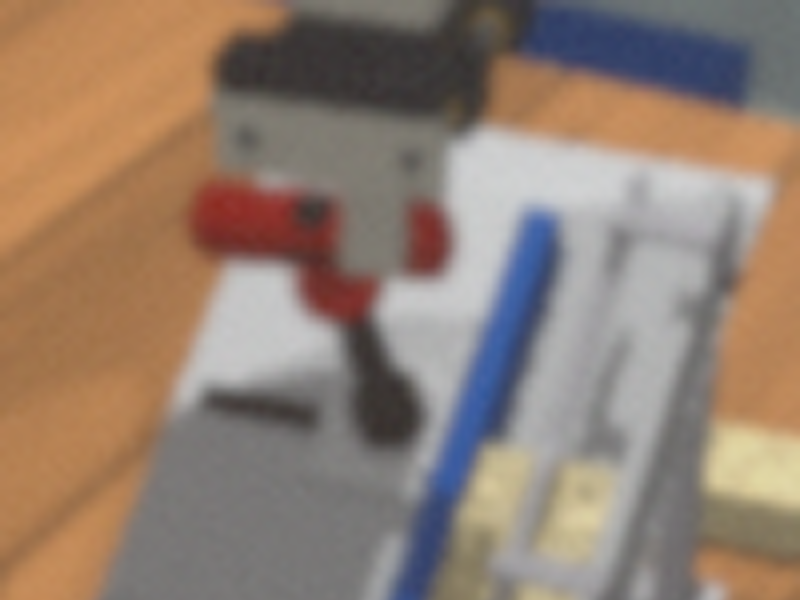

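Fingers slid up on the handle, and the key is still down in the socket: its hex is wedged about 30° off after the over-turn at the stop. I'll regrip lower and turn on clockwise, which only presses the screw towards its stop, until the hex drops into line again. Then I'll pull it out.

Call:
{"fn": "apply_moves", "kwargs": {
  "rows": [
    [[0, 0, 0], 0],
    [[0, 0.002, 0], 0],
    [[0, 0.01, 0], 0],
    [[0, 0.019, 0], 0],
    [[0, 0.019, 0], 0]
  ],
  "gripper": 0.5
}}

```text
time_s: 29.35
tcp_pos: [0.5658, 0.1382, 0.3193]
eef_rot: [-90.0, 0.1, 12.5]
contact_force: [-0.4, -0.7, 0.5]
gripper_width: 0.044
```

```bash
python3 dot.py w28; python3 mark2.py w28
```

```text
wrist w28 t 29.35 tcp [0.5658 0.1382 0.3193] rot [-90.03   0.1   12.51] F [-0.4 -0.7  0.5] M [-0.04 -0.06  0.  ] w 0.044
dot tool [-0.0291  0.0356 -0.0039] rel floor U,Y,N [-0.0068  0.0043  0.1543] axis tilt deg U,Y [-2.6  1.6]
handle angle from U in bed: -84.2
w28 76 circle centre mm [0.15 1.24] mark (array([  2.4, -14. ]), np.float64(-80.2))
```

View pics/w28.png

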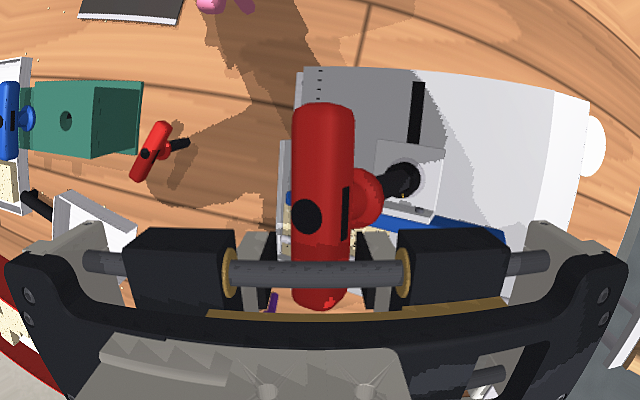

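```bash
sed -i 's/d=.020;/d=.027;/' turn.py; python3 turn.py -85.6 -90 -94 -98 -102 -106 -110 -114
```

```text
TCP-C in tool [ 0.0242 -0.046  -0.0093] tool yaw 12.5 az(phi0) 12.3
resid [-0.0007 -0.0096  0.045 ]
-90.0 shift [-0.      0.001  -0.0018] yaw cmd 3.8
-94.0 shift [-0.0002  0.002  -0.0034] yaw cmd 7.3
-98.0 shift [-0.0005  0.0029 -0.005 ] yaw cmd 10.8
-102.0 shift [-0.001   0.0038 -0.0066] yaw cmd 14.2
-106.0 shift [-0.0015  0.0048 -0.0081] yaw cmd 17.8
-110.0 shift [-0.0022  0.0057 -0.0097] yaw cmd 21.3
-114.0 shift [-0.003   0.0065 -0.0111] yaw cmd 24.9
```

Call:
{"fn": "apply_moves", "kwargs": {
  "rows": [
    [[0, 0, 0], 0],
    [[0, 0, 0], 0],
    [[0, 0.001, -0.0018], 3.8],
    [[-0.0002, 0.002, -0.0034], 7.3],
    [[-0.0005, 0.0029, -0.005], 10.8],
    [[-0.001, 0.0038, -0.0066], 14.2],
    [[-0.0015, 0.0048, -0.0081], 17.8],
    [[-0.0015, 0.0048, -0.0081], 17.8]
  ],
  "gripper": 0,
  "grip_force": 20
}}

```text
time_s: 30.4
tcp_pos: [0.5661, 0.1305, 0.3154]
eef_rot: [-90.0, 0.1, -5.3]
contact_force: [-1.7, 2.2, -2.0]
gripper_width: 0.0331
```

```bash
python3 dot.py w29; python3 mark2.py w29
```

```text
wrist w29 t 30.4 tcp [0.5661 0.1305 0.3154] rot [-8.998e+01  5.000e-02 -5.260e+00] F [-1.7  2.2 -2. ] M [0.95 0.79 0.01] w 0.0331
dot tool [-0.028   0.0327 -0.0062] rel floor U,Y,N [-0.0084  0.005   0.1539] axis tilt deg U,Y [-3.1  1.9]
handle angle from U in bed: 74.5
w29 73 circle centre mm [0.9 1.5] mark (array([  1.5, -14.2]), np.float64(-84.1))
```

Call:
{"fn": "apply_moves", "kwargs": {
  "rows": [
    [[0, 0, 0], 0],
    [[-0.003, 0, 0], 0],
    [[-0.016, 0, 0], 0],
    [[-0.029, 0, 0], 0],
    [[-0.029, 0, 0], 0]
  ],
  "gripper": 0.5
}}

```text
time_s: 31.08
tcp_pos: [0.5365, 0.133, 0.3162]
eef_rot: [-90.0, -0.0, -5.2]
contact_force: [-0.1, -0.7, -0.9]
gripper_width: 0.0435
```

```bash
python3 dot.py w30; python3 mark2.py w30; python3 snap.py side:s30; python3 - <<'E'
from h import *
cv2.imwrite("pics/s30c.png",cv2.resize(load("s30")["pixels"][110:190,280:380],(800,640),interpolation=cv2.INTER_CUBIC)[:600])
E
```

```text
wrist w30 t 31.07 tcp [0.5365 0.133  0.3162] rot [-8.996e+01 -4.000e-02 -5.240e+00] F [-0.1 -0.7 -0.9] M [-0.24 -0.09 -0.01] w 0.0435
dot tool [-0.024   0.0363 -0.0119] rel floor U,Y,N [-0.0094  0.0313  0.1513] axis tilt deg U,Y [-3.5 11.7]
handle angle from U in bed: 86.8
w30 72 circle centre mm [1.22 2.42] mark (array([  0.9, -15. ]), np.float64(-86.6))
side s30 t 31.12 tcp [0.537  0.1331 0.3162] rot [-8.997e+01 -4.000e-02 -5.240e+00] F [ 0.1 -0.6  0.5] M [-0.37  0.02 -0.05] w 0.0438
```

View pics/w30.png

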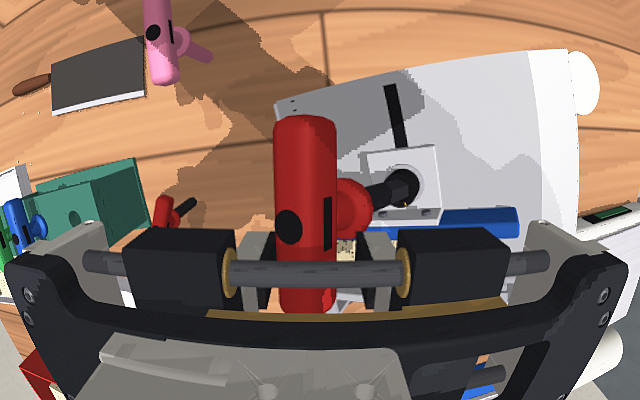

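View pics/s30c.png

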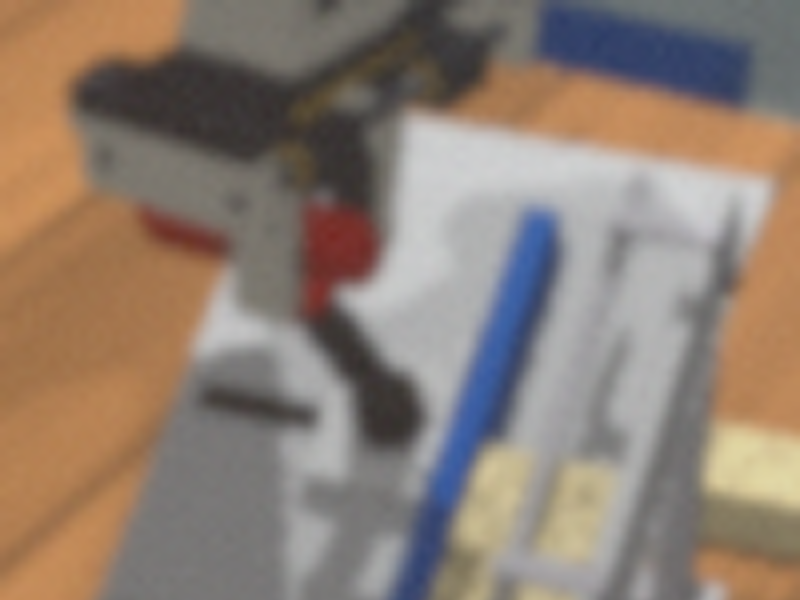

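Call:
{"fn": "apply_moves", "kwargs": {
  "rows": [
    [[0, 0, 0], 0],
    [[0, 0, 0], 0],
    [[-0.0003, -0.004, -0.003], 0],
    [[-0.0007, -0.008, -0.006], 0],
    [[-0.001, -0.012, -0.0085], 0],
    [[-0.001, -0.012, -0.0085], 0]
  ],
  "gripper": 0,
  "grip_force": 20
}}

```text
time_s: 31.92
tcp_pos: [0.5358, 0.1242, 0.328]
eef_rot: [-90.0, -0.0, -5.3]
contact_force: [-0.9, -0.5, -2.3]
gripper_width: 0.0331
```

```bash
python3 dot.py w31; python3 mark2.py w31; python3 snap.py side:s31; python3 - <<'E'
from h import *
cv2.imwrite("pics/s31c.png",cv2.resize(load("s31")["pixels"][110:190,280:380],(800,640),interpolation=cv2.INTER_CUBIC)[:600])
E
```

```text
wrist w31 t 31.93 tcp [0.5358 0.1242 0.328 ] rot [-9.0e+01 -1.0e-02 -5.3e+00] F [-0.9 -0.5 -2.3] M [-0.1  -0.04 -0.01] w 0.0331
dot tool [-0.024   0.0338 -0.0077] rel floor U,Y,N [-0.0062  0.0324  0.1659] axis tilt deg U,Y [-2.3 12.1]
handle angle from U in bed: 88.1
w31 74 circle centre mm [1.05 2.57] mark (array([  1.1, -15.1]), np.float64(-86.0))
side s31 t 31.98 tcp [0.5357 0.1243 0.3277] rot [-90.01   0.    -5.3 ] F [-0.3 -0.4 -2.7] M [-0.12 -0.05  0.  ] w 0.0335
```

View pics/w31.png

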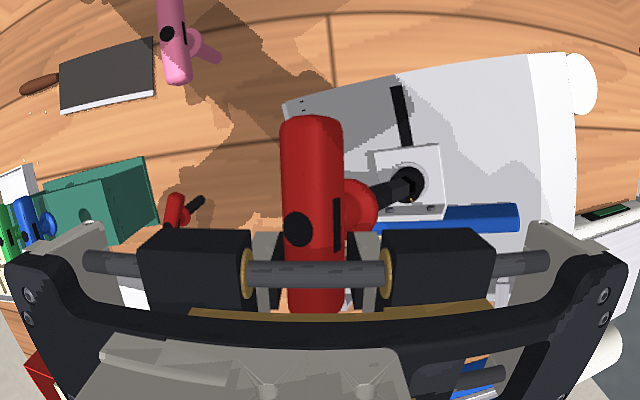

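View pics/s31c.png

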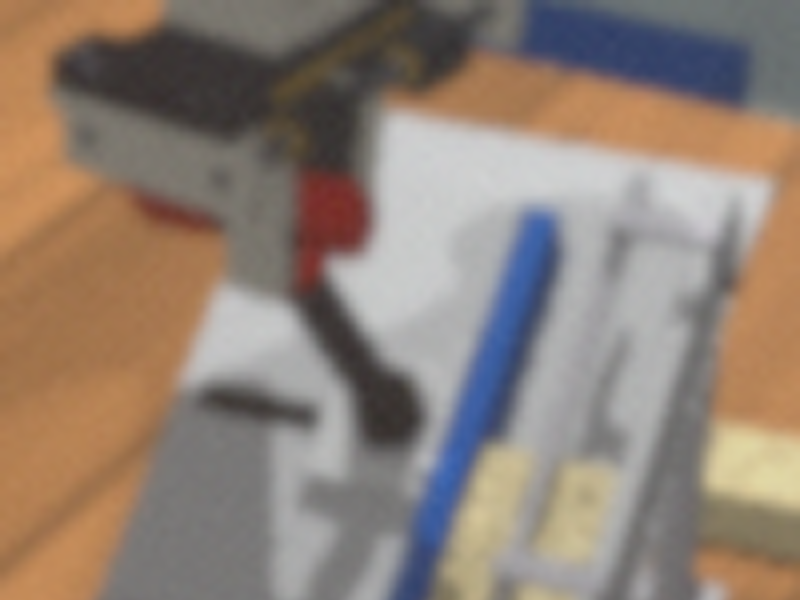

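The key is coming out with only its own weight on the wrist. Lifting it clear.

Call:
{"fn": "apply_moves", "kwargs": {
  "rows": [
    [[-0.0007, -0.009, -0.0063], 0],
    [[-0.0015, -0.018, -0.0126], 0],
    [[-0.0022, -0.028, -0.0196], 0],
    [[-0.003, -0.045, -0.028], 0],
    [[-0.003, -0.07, -0.04], 0],
    [[-0.003, -0.08, -0.05], 0],
    [[-0.003, -0.08, -0.05], 0]
  ]
}}

```text
time_s: 32.9
tcp_pos: [0.5282, 0.0744, 0.4086]
eef_rot: [-89.9, -0.1, -5.3]
contact_force: [-0.2, 0.3, -2.5]
gripper_width: 0.0335
```

```bash
python3 dot.py w32;  python3 snap.py side:s32; python3 - <<'E'
from h import *
cv2.imwrite("pics/s32c.png",cv2.resize(load("s32")["pixels"][70:220,220:420],(800,600),interpolation=cv2.INTER_CUBIC)[:600])
E
```

```text
wrist w32 t 32.9 tcp [0.5282 0.0744 0.4086] rot [-8.994e+01 -8.000e-02 -5.340e+00] F [-0.2  0.3 -2.5] M [-0.08 -0.01 -0.01] w 0.0335
dot tool [-0.024   0.0337 -0.0076] rel floor U,Y,N [-0.0074  0.0471  0.2597] axis tilt deg U,Y [-2.8 17.6]
handle angle from U in bed: 88.4
side s32 t 32.95 tcp [0.528  0.0748 0.4075] rot [-89.97  -0.    -5.33] F [-0.5  0.2 -3.2] M [-0.03  0.01  0.01] w 0.0336
```

View pics/w32.png

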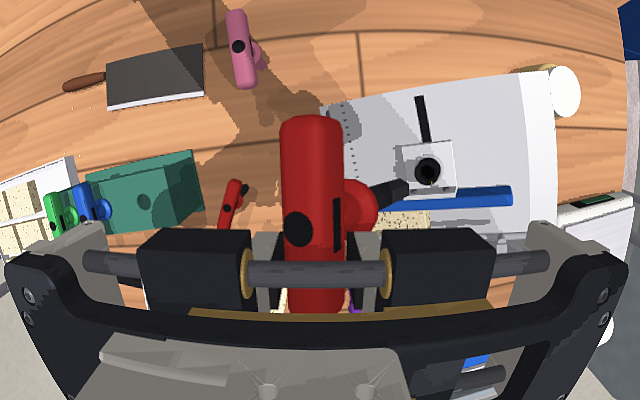

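View pics/s32c.png

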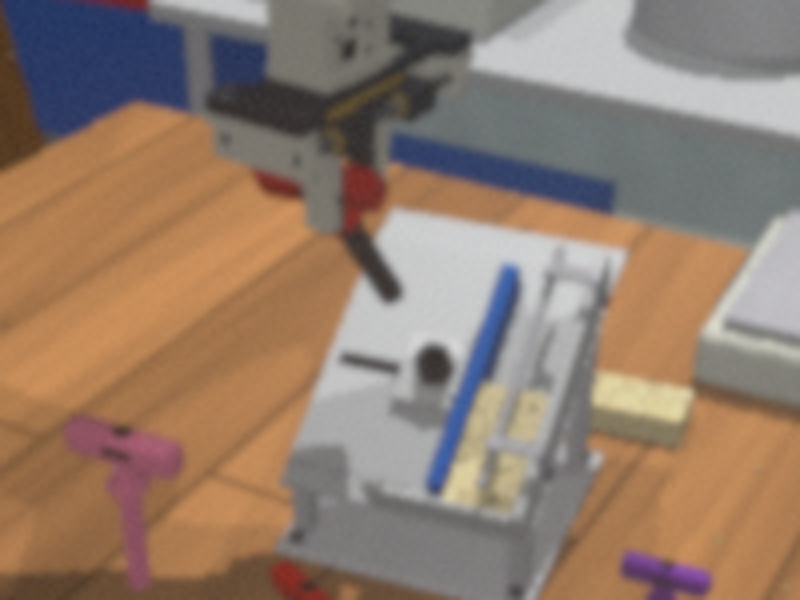

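The key is clear but still held rolled about 29°. As before I'll straighten it against the stand's fixed far edge: turn 95° so the tip leans towards -x, then move beyond the edge.

Call:
{"fn": "apply_moves", "kwargs": {
  "rows": [
    [[0.01, 0, -0.015], -8],
    [[0.03, 0, -0.04], -18],
    [[0.05, 0, -0.065], -28],
    [[0.075, 0, -0.095], -38],
    [[0.1, 0, -0.125], -48],
    [[0.125, 0, -0.155], -58],
    [[0.15, 0, -0.185], -68],
    [[0.17, 0, -0.21], -78],
    [[0.185, 0, -0.228], -88],
    [[0.195, 0, -0.236], -95],
    [[0.195, 0, -0.236], -95],
    [[0.195, 0, -0.236], -95]
  ]
}}

```text
time_s: 34.5
tcp_pos: [0.7005, -0.1773, 0.4067]
eef_rot: [-89.9, -0.0, 89.6]
contact_force: [0.6, 0.1, -1.6]
gripper_width: 0.0333
```

```bash
python3 dot.py w33;  python3 tilt.py w33b; python3 snap.py side:s33; python3 - <<'E'
from h import *
cv2.imwrite("pics/s33c.png",cv2.resize(load("s33")["pixels"][80:330,180:430],(600,600),interpolation=cv2.INTER_CUBIC)[:600])
E
```

```text
wrist w33 t 34.5 tcp [ 0.7005 -0.1773  0.4067] rot [-8.992e+01 -2.000e-02  8.959e+01] F [ 0.6  0.1 -1.6] M [0.05 0.1  0.02] w 0.0333
dot tool [-0.0232  0.0336 -0.0077] rel floor U,Y,N [-0.2654 -0.1151  0.4067] axis tilt deg U,Y [-99.4 -43.1]
handle angle from U in bed: -13.3
wrist w33b t 34.55 tcp [ 0.7004 -0.1772  0.4072] rot [-8.996e+01 -1.000e-02  8.963e+01] F [-0.7  0.3 -2.4] M [ 0.09  0.07 -0.03] w 0.0333
[[-72.0, 39.0], [-67.0, 37.0], [-62.0, 36.0], [-57.0, 35.0], [-52.0, 34.0], [-47.0, 34.0], [-42.0, 33.0], [-37.0, 33.0], [-32.0, 32.0], [-27.0, 31.0], [-22.0, 31.0], [-17.0, 30.0], [-12.0, 30.0], [-7.0, 31.0]]
tilt deg (+ = +x end up) 7.3
side s33 t 34.6 tcp [ 0.7004 -0.1772  0.4076] rot [-8.999e+01 -1.000e-02  8.966e+01] F [ 0.9  1.1 -1.9] M [0.08 0.01 0.03] w 0.0333
```

View pics/w33.png

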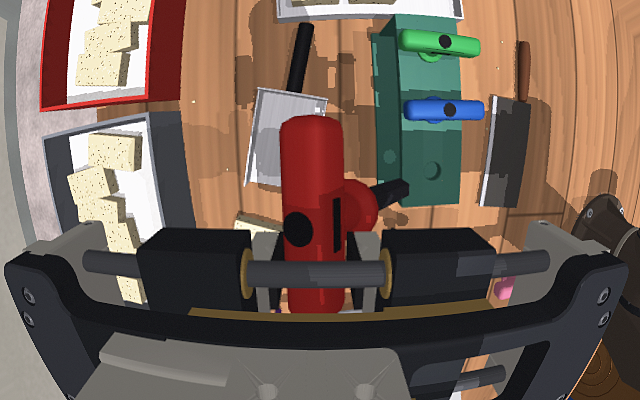

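View pics/s33c.png

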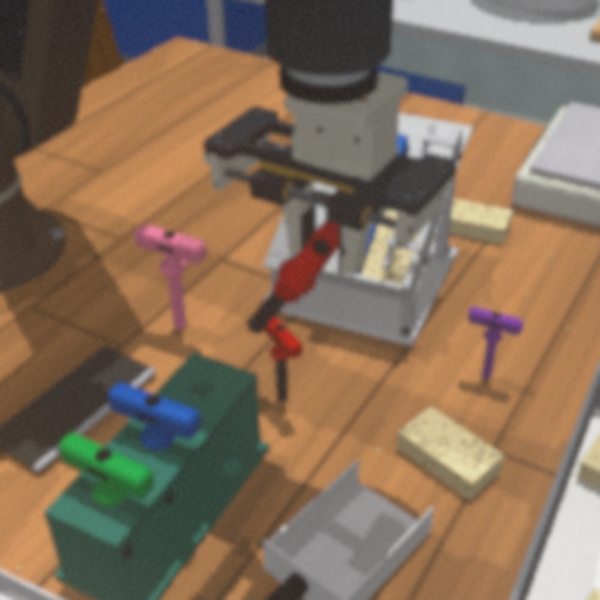

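Call:
{"fn": "apply_moves", "kwargs": {
  "rows": [
    [[0, 0.03, 0], 0],
    [[0, 0.08, 0], 0],
    [[0, 0.125, 0], 0],
    [[0, 0.15, 0], 0],
    [[0, 0.15, 0.01], 0],
    [[0, 0.15, 0.02], 0],
    [[0, 0.15, 0.03], 0],
    [[0, 0.15, 0.04], 0],
    [[0, 0.15, 0.05], 0],
    [[0, 0.15, 0.05], 0]
  ],
  "grip_force": 12
}}

```text
time_s: 35.9
tcp_pos: [0.6499, -0.1777, 0.2583]
eef_rot: [-90.0, -0.0, 89.7]
contact_force: [-0.7, -0.5, -2.0]
gripper_width: 0.0321
```

```bash
python3 tilt.py w34; python3 dot.py w34b | head -2; python3 snap.py side:s34; python3 - <<'E'
from h import *
cv2.imwrite("pics/s34c.png",cv2.resize(load("s34")["pixels"][130:330,180:380],(600,600),interpolation=cv2.INTER_CUBIC)[:600])
E
```

```text
wrist w34 t 35.9 tcp [ 0.6499 -0.1777  0.2583] rot [-90.03  -0.    89.71] F [-0.7 -0.5 -2. ] M [ 0.07 -0.02  0.04] w 0.0321
[[-72.0, 47.0], [-67.0, 43.0], [-62.0, 42.0], [-57.0, 41.0], [-52.0, 40.0], [-47.0, 39.0], [-42.0, 38.0], [-37.0, 37.0], [-32.0, 36.0], [-27.0, 35.0], [-22.0, 34.0], [-17.0, 33.0], [-12.0, 32.0], [-7.0, 32.0]]
tilt deg (+ = +x end up) 11.2
wrist w34b t 35.95 tcp [ 0.6505 -0.1777  0.2581] rot [-90.04   0.    89.71] F [-0.2  0.5 -1.2] M [ 0.05  0.05 -0.03] w 0.0318
dot tool [-0.0233  0.0362 -0.0056] rel floor U,Y,N [-0.3348 -0.0636  0.2722] axis tilt deg U,Y [-125.4  -23.8]
side s34 t 36.0 tcp [ 0.6508 -0.1777  0.2579] rot [-9.003e+01  1.000e-02  8.972e+01] F [ 0.1  0.7 -2.4] M [ 0.09 -0.01  0.02] w 0.032
```

View pics/s34c.png

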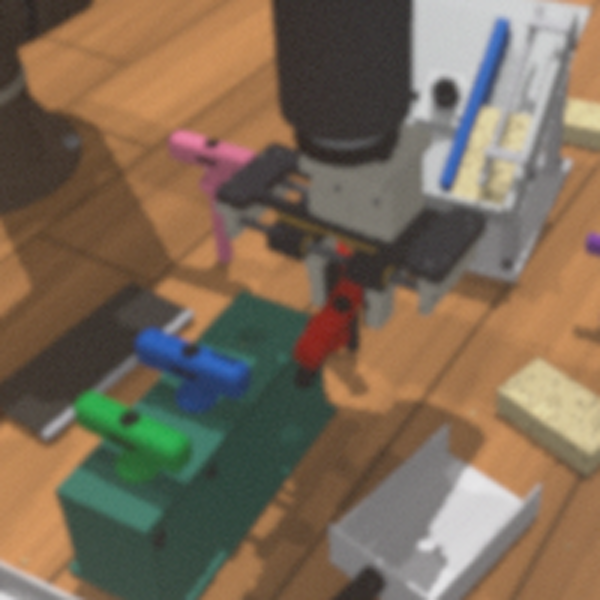

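Call:
{"fn": "apply_moves", "kwargs": {
  "rows": [
    [[0, 0, 0.008], 0],
    [[0, 0, 0.016], 0],
    [[0, 0, 0.024], 0],
    [[0, 0, 0.032], 0],
    [[0, 0, 0.032], 0]
  ],
  "grip_force": 15
}}

```text
time_s: 36.67
tcp_pos: [0.618, -0.1775, 0.258]
eef_rot: [-90.0, -0.0, 89.7]
contact_force: [0.4, 0.5, -2.4]
gripper_width: 0.0236
```

```bash
python3 tilt.py w35; python3 dot.py w35b | head -2; python3 snap.py side:s35; python3 - <<'E'
from h import *
cv2.imwrite("pics/s35c.png",cv2.resize(load("s35")["pixels"][130:330,180:380],(600,600),interpolation=cv2.INTER_CUBIC)[:600])
E
```

```text
wrist w35 t 36.67 tcp [ 0.618  -0.1775  0.258 ] rot [-90.02  -0.    89.71] F [ 0.4  0.5 -2.4] M [0.05 0.03 0.02] w 0.0236
[[-67.0, 50.0], [-62.0, 48.0], [-57.0, 47.0], [-52.0, 46.0], [-47.0, 45.0], [-42.0, 44.0], [-37.0, 44.0], [-32.0, 43.0], [-27.0, 42.0], [-22.0, 42.0], [-17.0, 40.0], [-12.0, 39.0], [-7.0, 38.0]]
tilt deg (+ = +x end up) 9.5
wrist w35b t 36.73 tcp [ 0.6184 -0.1775  0.258 ] rot [-90.02   0.    89.72] F [ 0.9  0.9 -2.3] M [ 0.02  0.09 -0.01] w 0.0237
dot tool [-0.0223  0.0411  0.0005] rel floor U,Y,N [-0.3313 -0.026   0.2644] axis tilt deg U,Y [-124.1   -9.7]
side s35 t 36.77 tcp [ 0.6187 -0.1775  0.2579] rot [-90.03   0.    89.72] F [ 0.4 -0.5 -1.7] M [ 0.02  0.06 -0.  ] w 0.0239
```

View pics/s35c.png

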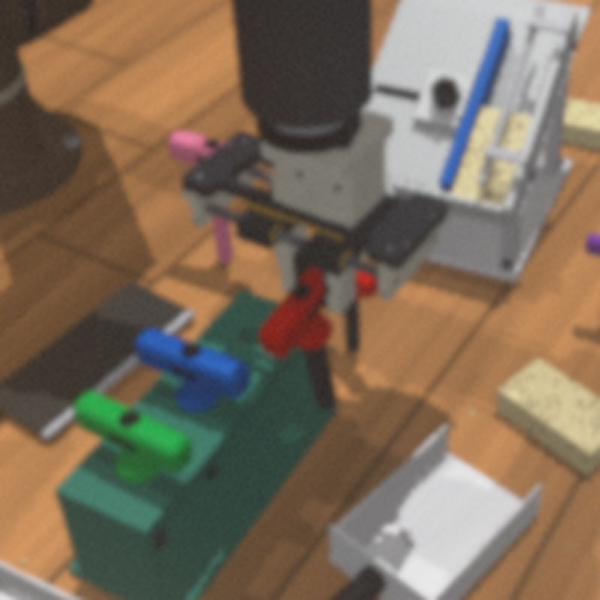

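View pics/w35.png

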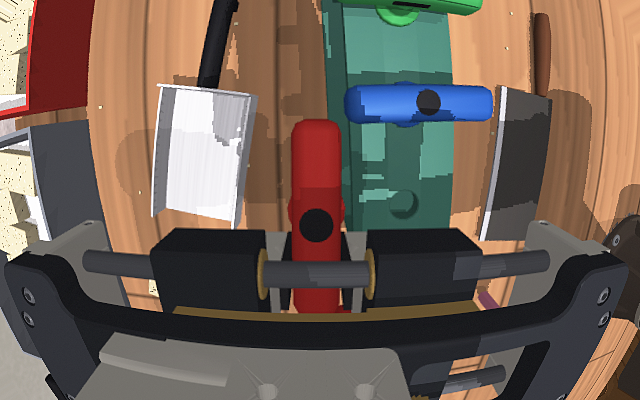

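```bash
python3 - <<'E'
from h import *
for n,box in (("w33",(420,158,444,182)),("w35",(385,185,425,222))):
    w=load(n);s=wst(w); g=w["pixels"].max(2); u0,v0,u1,v1=box; c=g[v0:v1,u0:u1]
    m=np.zeros_like(g); m[v0:v1,u0:u1]=(c<np.median(c)*.62).astype(np.uint8); k,l,st,ce=cv2.connectedComponentsWithStats(m); j=1+np.argmax(st[1:,4])
    uv=np.argwhere(l==j)[:,::-1]; P=[]
    for u,v in uv: o,d=wray(w,s,u,v); P.append(o+d*(.116-o[2])/d[2])
    P=np.array(P); print(n,st[j],"median grey",np.median(c),"centre",((P.max(0)+P.min(0))/2).round(4),"ext",np.ptp(P,0).round(4))
w=load("w35");s=wst(w);print("pred px of (.5448,-.1783,.116)",wproj(w,s,[.5448,-.1783,.116]).round(1), [wproj(load(n),wst(load(n)),[.5448,-.1783,.116]).round(1).tolist() for n in("w33",)])
cv2.imwrite("pics/w35h.png",cv2.resize(w["pixels"][170:230,370:440],(700,600),interpolation=cv2.INTER_CUBIC))
print("stand top z",np.median(wpts(w,[(u,v) for u in range(400,440) for v in range(150,180)])[:,2]))
E
```

```text
w33 [430 163  10  17  47] median grey 93.0 centre [ 0.5417 -0.1775  0.116 ] ext [0.0126 0.0217 0.    ]
w35 [404 194  14  23 102] median grey 95.0 centre [ 0.5398 -0.1777  0.116 ] ext [0.0108 0.0188 0.    ]
pred px of (.5448,-.1783,.116) [[405.1 204.4]] [[[432.8, 170.5]]]
stand top z 0.11574496864602637
```

View pics/w35h.png

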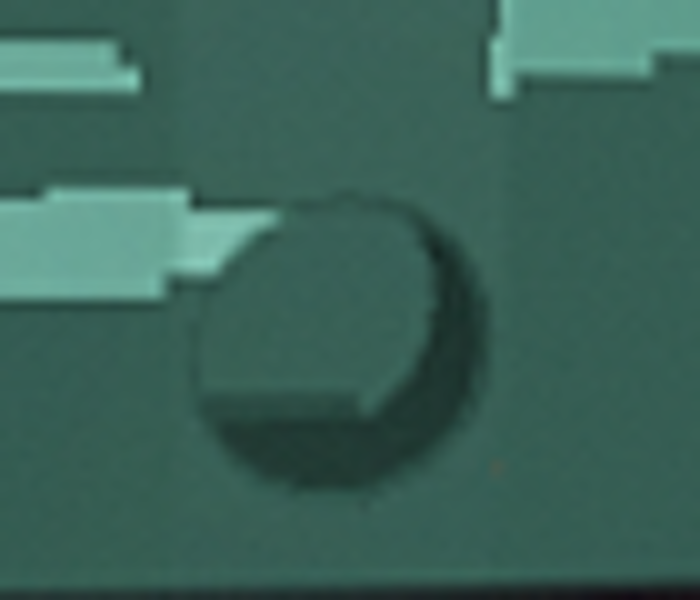

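Call:
{"fn": "apply_moves", "kwargs": {
  "rows": [
    [[0, -0.01, -0.002], 0],
    [[0, -0.03, -0.003], 0],
    [[0, -0.055, -0.002], 0],
    [[0, -0.065, 0.005], 0],
    [[-0.003, -0.065, 0.025], 0],
    [[-0.006, -0.065, 0.05], 0],
    [[-0.008, -0.065, 0.068], 0],
    [[-0.008, -0.062, 0.072], 0],
    [[-0.008, -0.061, 0.072], 0],
    [[-0.008, -0.061, 0.072], 0]
  ],
  "grip_force": 20
}}

```text
time_s: 38.08
tcp_pos: [0.5471, -0.185, 0.3183]
eef_rot: [-90.0, -0.0, 89.7]
contact_force: [0.0, -0.2, -2.0]
gripper_width: 0.0241
```

```bash
python3 tilt.py w36; python3 dot.py w36b | head -2; python3 snap.py side:s36 ; python3 - <<'E'
from h import *
c=load("s36"); Rt,p=R.from_euler('xyz',c["st_rot"],degrees=True).as_matrix(),c["st_pos"]
tip=Rt@np.array([.0037,.192,.0005])+p; print("tip",tip.round(4),proj(c,tip).round(1),"hole px",proj(c,[.546,-.179,.116]).round(1))
cv2.imwrite("pics/s36c.png",cv2.resize(c["pixels"][170:270,200:320],(720,600),interpolation=cv2.INTER_CUBIC)[:600])
E
```

```text
wrist w36 t 38.08 tcp [ 0.5471 -0.185   0.3183] rot [-89.98  -0.    89.72] F [ 0.  -0.2 -2. ] M [ 0.03  0.12 -0.01] w 0.0241
[[-67.0, 50.0], [-62.0, 48.0], [-57.0, 47.0], [-52.0, 46.0], [-47.0, 45.0], [-42.0, 45.0], [-37.0, 44.0], [-32.0, 43.0], [-27.0, 42.0], [-22.0, 42.0], [-17.0, 40.0], [-12.0, 39.0], [-7.0, 39.0]]
tilt deg (+ = +x end up) 9.6
wrist w36b t 38.12 tcp [ 0.5471 -0.185   0.3183] rot [-8.998e+01  1.000e-02  8.973e+01] F [ 0.6 -0.5 -2.6] M [ 0.08  0.14 -0.03] w 0.0239
dot tool [-0.0222  0.0411  0.0005] rel floor U,Y,N [-0.2984  0.0456  0.3151] axis tilt deg U,Y [-111.8   17.1]
side s36 t 38.17 tcp [ 0.5471 -0.185   0.3183] rot [-89.97   0.    89.72] F [-0.1  0.2 -1.8] M [ 0.04  0.11 -0.04] w 0.0235
tip [ 0.5465 -0.1813  0.1263] [[262.7 239.1]] hole px [[263.4 241.4]]
```

View pics/s36c.png

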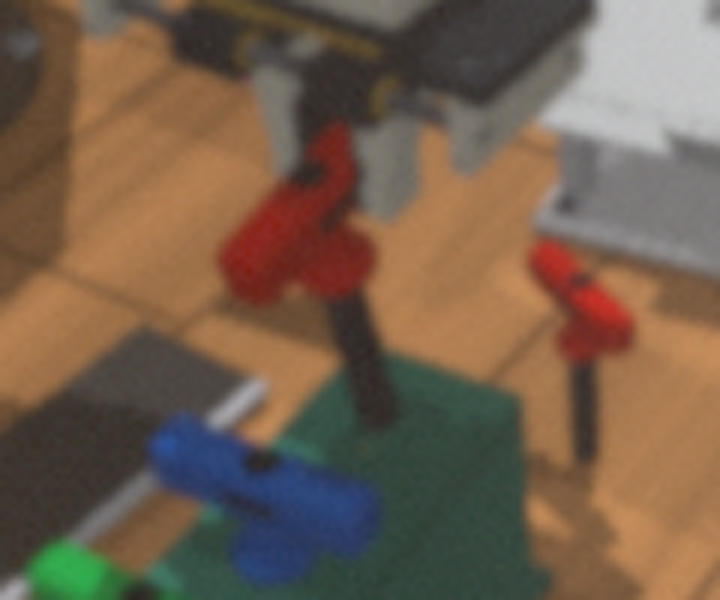

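Call:
{"fn": "apply_moves", "kwargs": {
  "rows": [
    [[0.0017, 0.01, 0], 0],
    [[0.0034, 0.02, 0], 0],
    [[0.0051, 0.03, 0], 0],
    [[0.0068, 0.04, 0], 0],
    [[0.0085, 0.05, 0], 0],
    [[0.0094, 0.055, 0], 0],
    [[0.0094, 0.055, 0], 0]
  ]
}}

```text
time_s: 39.1
tcp_pos: [0.5466, -0.1757, 0.2633]
eef_rot: [-90.0, 0.0, 89.7]
contact_force: [0.5, -0.6, -2.4]
gripper_width: 0.0238
```

In the hole without contact. Straightening with a lighter grip by shifting the handle towards +y.

Call:
{"fn": "apply_moves", "kwargs": {
  "rows": [
    [[0.005, 0, 0], 0],
    [[0.01, 0, 0], 0],
    [[0.015, 0, 0], 0],
    [[0.02, 0.001, 0], 0],
    [[0.02, 0.001, 0], 0]
  ],
  "grip_force": 8
}}

```text
time_s: 39.72
tcp_pos: [0.5469, -0.1552, 0.2627]
eef_rot: [-90.0, -0.0, 89.7]
contact_force: [-0.5, -0.5, -2.1]
gripper_width: 0.0241
```

```bash
python3 tilt.py w37; python3 dot.py w37b | head -2; python3 snap.py side:s37 ; python3 - <<'E'
from h import *
c=load("s37")
cv2.imwrite("pics/s37c.png",cv2.resize(c["pixels"][170:270,200:320],(720,600),interpolation=cv2.INTER_CUBIC)[:600])
E
```

```text
wrist w37 t 39.73 tcp [ 0.5469 -0.1552  0.2627] rot [-9.003e+01 -1.000e-02  8.975e+01] F [-0.5 -0.5 -2.1] M [-0.01  0.04  0.01] w 0.0241
[[-72.0, 44.0], [-67.0, 39.0], [-62.0, 38.0], [-57.0, 38.0], [-52.0, 38.0], [-47.0, 38.0], [-42.0, 38.0], [-37.0, 38.0], [-32.0, 38.0], [-27.0, 38.0], [-22.0, 38.0], [-17.0, 37.0], [-12.0, 38.0], [-7.0, 38.0]]
tilt deg (+ = +x end up) 0.3
wrist w37b t 39.77 tcp [ 0.5468 -0.1553  0.2627] rot [-9.001e+01 -2.000e-02  8.974e+01] F [ 0.5 -0.1 -1.8] M [ 0.04  0.09 -0.04] w 0.0239
dot tool [-0.0209  0.0378  0.0005] rel floor U,Y,N [-0.298   0.0413  0.2544] axis tilt deg U,Y [-111.6   15.5]
side s37 t 39.83 tcp [ 0.5467 -0.1554  0.2626] rot [-9.000e+01 -2.000e-02  8.973e+01] F [-0.5 -0.5 -2.2] M [ 0.05  0.09 -0.04] w 0.0244
```

View pics/s37c.png

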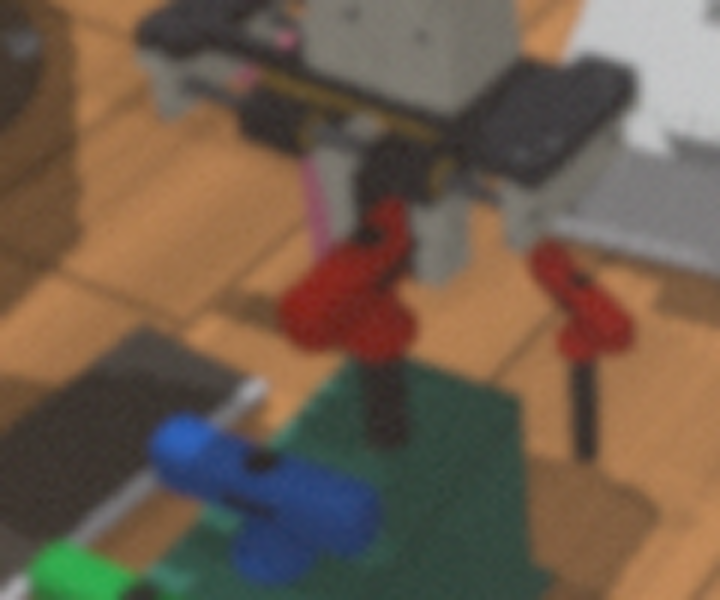

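Upright now. Lowering to the flange.

Call:
{"fn": "apply_moves", "kwargs": {
  "rows": [
    [[-0.002, 0.008, 0], 0],
    [[-0.0022, 0.02, 0], 0],
    [[-0.0022, 0.032, 0], 0],
    [[-0.0022, 0.043, 0], 0],
    [[-0.0022, 0.051, 0], 0],
    [[-0.0022, 0.054, 0], 0],
    [[-0.0022, 0.054, 0], 0]
  ],
  "grip_force": 15
}}

```text
time_s: 40.75
tcp_pos: [0.5468, -0.1579, 0.2086]
eef_rot: [-90.0, 0.0, 89.7]
contact_force: [0.1, -0.6, -2.3]
gripper_width: 0.0238
```

```bash
python3 tilt.py w38|tail -1; python3 dot.py w38b | head -2
```

```text
tilt deg (+ = +x end up) 0.2
wrist w38b t 40.8 tcp [ 0.5469 -0.158   0.2089] rot [-9.002e+01  1.000e-02  8.972e+01] F [-1.  -0.2 -2.1] M [ 0.09  0.02 -0.03] w 0.0239
dot tool [-0.0209  0.0377  0.0005] rel floor U,Y,N [-0.3271  0.0416  0.2092] axis tilt deg U,Y [-122.5   15.6]
```

Call:
{"fn": "apply_moves", "kwargs": {
  "rows": [
    [[0, 0.001, 0], 0],
    [[0, 0.002, 0], 0],
    [[0, 0.002, 0], 0]
  ]
}}

```text
time_s: 41.22
tcp_pos: [0.5469, -0.1579, 0.207]
eef_rot: [-90.0, 0.0, 89.7]
contact_force: [-1.6, 1.9, 0.8]
gripper_width: 0.0239
```

Call:
{"fn": "apply_moves", "kwargs": {
  "rows": [
    [[0, 0, 0], 0],
    [[0, 0, 0], 0],
    [[0, 0, 0], 0],
    [[0, 0, 0], 0]
  ],
  "gripper": 0.55
}}

```text
time_s: 41.72
tcp_pos: [0.5468, -0.1579, 0.2067]
eef_rot: [-90.0, 0.0, 89.7]
contact_force: [0.7, 0.0, 0.7]
gripper_width: 0.0481
```

Call:
{"fn": "apply_moves", "kwargs": {
  "rows": [
    [[0, -0.01, 0], 0],
    [[0, -0.03, 0], 0],
    [[0, -0.06, 0], 0],
    [[0, -0.1, 0], 0],
    [[0, -0.14, 0], 0],
    [[0, -0.16, 0], 0],
    [[0, -0.16, 0], 0]
  ]
}}

```text
time_s: 42.6
tcp_pos: [0.5472, -0.1581, 0.3692]
eef_rot: [-90.2, 0.0, 89.7]
contact_force: [0.6, 0.7, -0.6]
gripper_width: 0.0483
```

```bash
python3 snap.py wrist:w39 side:s39; python3 - <<'E'
from h import *
c=load("s39")
cv2.imwrite("pics/s39c.png",cv2.resize(c["pixels"][110:330,180:400],(600,600),interpolation=cv2.INTER_CUBIC)[:600])
w=load("w39");s=wst(w); print("orig dot px",wproj(w,s,[.5448,-.1783,.169]).round(1))
E
```

```text
wrist w39 t 42.6 tcp [ 0.5472 -0.1581  0.3692] rot [-9.024e+01  1.000e-02  8.972e+01] F [ 0.6  0.7 -0.6] M [ 0.04  0.1  -0.04] w 0.0483
side s39 t 42.65 tcp [ 0.5467 -0.1579  0.3676] rot [-9.010e+01 -2.000e-02  8.971e+01] F [-0.2  0.5 -0.6] M [ 0.02  0.15 -0.06] w 0.0481
orig dot px [[318.4 167.7]]
```

View pics/w39.png

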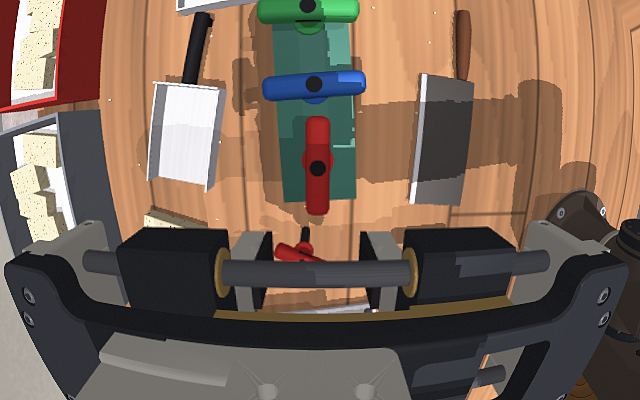

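View pics/s39c.png

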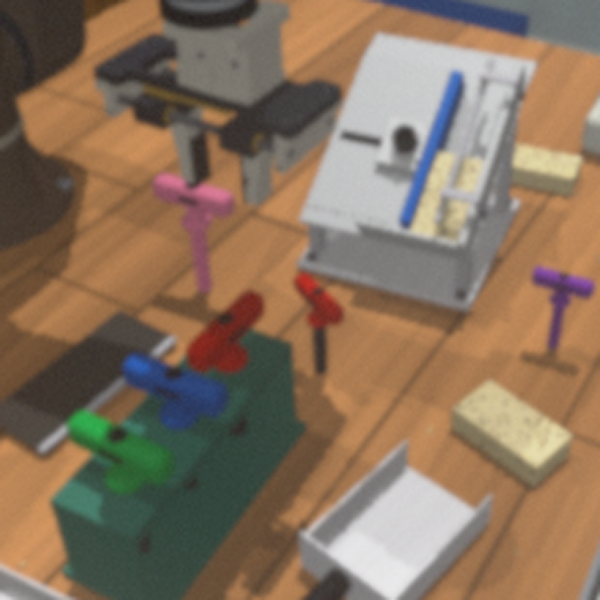

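The key is back upright: hub at (318,168) against the original (318.4,167.7). I'll check the screw and guide from the earlier viewpoint.

Call:
{"fn": "apply_moves", "kwargs": {
  "rows": [
    [[0.03, 0, 0.002], 0],
    [[0.08, 0, 0.005], -2],
    [[0.135, 0, 0.008], -4],
    [[0.19, 0, 0.011], -6],
    [[0.245, 0, 0.014], -8.6],
    [[0.3, 0.02, 0.017], -8.6],
    [[0.345, 0.045, 0.02], -8.6],
    [[0.375, 0.06, 0.021], -8.6],
    [[0.387, 0.067, 0.021], -8.6],
    [[0.387, 0.067, 0.021], -8.6],
    [[0.387, 0.067, 0.021], -8.6]
  ]
}}

```text
time_s: 44.08
tcp_pos: [0.5279, 0.2284, 0.3001]
eef_rot: [-90.0, -0.0, 98.3]
contact_force: [0.1, -0.9, 1.1]
gripper_width: 0.0482
```

```bash
python3 snap.py wrist:w40 top:t40; python3 mark2.py w4 w40; python3 - <<'E'
from geo import *
for n in("w4","w40"):
    w=load(n);s=wst(w)
    g=cv2.GaussianBlur(w["pixels"].max(2),(3,3),.8); S=np.array([.531,.205,.164]); c=wproj(w,s,S)[0].astype(int); box=np.zeros_like(g,bool); box[c[1]-26:c[1]+26,c[0]-26:c[0]+26]=1
    hx=cv2.morphologyEx(((g<12)&box).astype(np.uint8),cv2.MORPH_OPEN,np.ones((3,3))); k,l,st,ce=cv2.connectedComponentsWithStats(hx); j=1+int(np.argmax(st[1:,4])); uv=np.argwhere(l==j)[:,::-1]
    q=np.array([uvc(onplane(*wray(w,s,u,v),.033))[0] for u,v in uv]); z=(q[:,:2]-q[:,:2].mean(0))@[1,1j]; print(n,len(uv),"corner",np.degrees(np.angle((z**6).sum())/6).round(1))
    u,v=c; cv2.imwrite(f"pics/{n}x.png",cv2.resize(np.clip(w["pixels"][v-28:v+28,u-28:u+28].astype(float)*3.5,0,255).astype(np.uint8),(560,560),interpolation=cv2.INTER_CUBIC))
w=load("w39");P=wpts(w,[(u,v) for u in range(312,324) for v in range(125,210)]);print("red key top z pct",np.percentile(P[:,2],[10,50,90]).round(4), "slope", np.polyfit(P[:,1],P[:,2],1).round(3))
E
```

```text
wrist w40 t 44.08 tcp [0.5279 0.2284 0.3001] rot [-90.02  -0.    98.28] F [ 0.1 -0.9  1.1] M [-0.    0.05 -0.02] w 0.0482
top t40 t 44.12 tcp [0.5279 0.2283 0.3003] rot [-9.004e+01 -2.000e-02  9.826e+01] F [-0.  -0.  -0.3] M [0.04 0.16 0.01] w 0.0482
w4 88 circle centre mm [-1.09 -0.74] mark (array([11. , -3.5]), np.float64(-17.6))
w40 87 circle centre mm [-0.73 -0.79] mark (array([  3. , -11.6]), np.float64(-75.4))
w4 332 corner 12.1
w40 316 corner 16.6
red key top z pct [0.1678 0.1688 0.1697] slope [-0.101  0.152]
```

View pics/w40x.png

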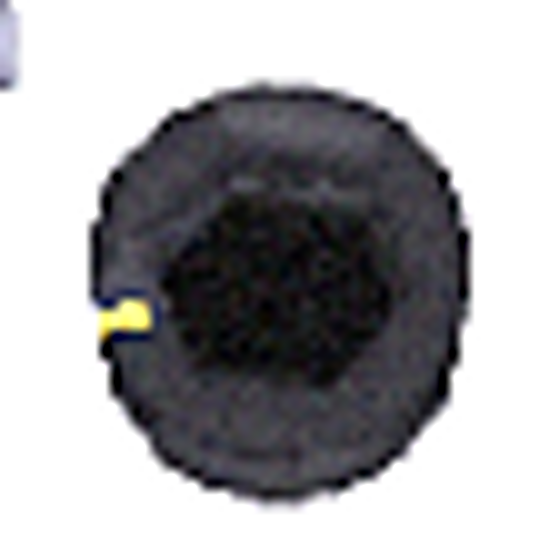

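View pics/w40.png

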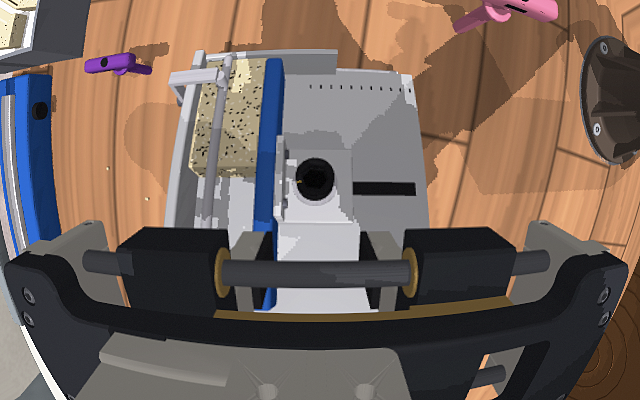

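```bash
python3 - <<'E'
from plant import close_job,get_state
print(get_state()["time_s"]); print(close_job())
E
```

```text
44.175
the job is handed in; nothing more can be done
None
```

I pushed the guide up against the bar, tightened the clamp screw with the red 17 mm key, put the key back upright in its hole and handed the job in at 44 s. Every step looked done in my last pictures, but the screw's final angle is the reading I am least sure of.

- **Guide:** I pushed it until the force jumped to 21 N, with the bar against the fixed rail. The last picture shows the guide and bar as they were after the push.
- **Key in the socket:** I tilted the key about 29° in the grip by pressing its shaft on the stand's edge. It sat at full depth, with its axis within about 2° of the screw's, before I turned it.
- **Turning:** I turned too far. The key moved on in the socket while the screw's yellow mark stayed still, so I take the screw to be at its stop.
- **Screw angle:** Before and after pictures from the same viewpoint give 55–58° of turn, or about 1.0 rad. That makes the screw tight only if it started at 0.1 rad or more. Oblique views along the way read about 63–65°, so the readings disagree by several degrees.
- **Getting the key out:** The first pull slipped in the fingers. I turned the key further clockwise and regripped it. The handle was dragged about 25 mm sideways as the gripper shifted, then the key came out without force. The mark did not appear to turn back.
- **Key back in its hole:** The handle top is at 0.169 m, as at the start, and its centre is within about 1 pixel (about 1 mm) of the original spot. It is turned about 80° about its axis compared with the start. One straight-line fit gave a tilt that didn't match the even heights along the handle; I put that down to stray background points and did not re-check it.
- **Everything else:** The other two keys and the loose items looked in place in the last pictures. I checked these by eye and did not measure them.

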